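Swap gearbox control modules on the finned cooling docks and start the test

TASK

Take the two finished control modules (green connectors) out of their cooling docks and set each fully down in a slot of the red rack, its fins between the rack's fins. Put every waiting module (blue connector) into a dock of its own, fins between the dock's fins, and press it firmly down until the orange pad under it is all the way down and the module is fully home. Then, with all of that done, press the red start button fully down and let go; leave the drum, wrench and tub alone.

Things in the scene. Friction and masses are not known exactly. Their poses are not given: they have to be found in the camera images.
- waiting_1: Waiting control module, BLUE connector; may be absent. 4 fins below (100 long along x, 4 thick, 30 deep, at y = +-8, +-24 mm), aluminium case 100 x 60 mm (z 30-48), central blue connector 50 (x) x 26 (y) mm (z 48-80) to grip across y. Loose, 0.3 kg. Origin: centre of underside, at the fin tips; z up. Same after a half turn.
- waiting_2: Waiting control module, BLUE connector; may be absent. 4 fins below (100 long along x, 4 thick, 30 deep, at y = +-8, +-24 mm), aluminium case 100 x 60 mm (z 30-48), central blue connector 50 (x) x 26 (y) mm (z 48-80) to grip across y. Loose, 0.3 kg. Origin: centre of underside, at the fin tips; z up. Same after a half turn.
- waiting_3: Waiting control module, BLUE connector; may be absent. 4 fins below (100 long along x, 4 thick, 30 deep, at y = +-8, +-24 mm), aluminium case 100 x 60 mm (z 30-48), central blue connector 50 (x) x 26 (y) mm (z 48-80) to grip across y. Loose, 0.3 kg. Origin: centre of underside, at the fin tips; z up. Same after a half turn.
- finished_1: Finished module, GREEN connector; at first loose in a dock on the raised pad (origin 22 mm up). 4 fins below (100 long along x, 4 thick, 30 deep, at y = +-8, +-24 mm), aluminium case 100 x 60 mm (z 30-48), central green connector 50 (x) x 26 (y) mm (z 48-80) to grip across y. Loose, 0.3 kg. Origin: centre of underside, at the fin tips; z up. Same after a half turn.
- finished_2: Finished module, GREEN connector; at first loose in a dock on the raised pad (origin 22 mm up). 4 fins below (100 long along x, 4 thick, 30 deep, at y = +-8, +-24 mm), aluminium case 100 x 60 mm (z 30-48), central green connector 50 (x) x 26 (y) mm (z 48-80) to grip across y. Loose, 0.3 kg. Origin: centre of underside, at the fin tips; z up. Same after a half turn.
- dock_a: Fixed cooling dock 128 (x) x 92 x 41 mm; origin centre of underside. 10 mm base, 3 upright fins along x (4 thick, y = -16, 0, 16 mm) and 2 dark cheeks (inner faces y = +-30 mm), tops all z = 41 mm; end stops at x = +-54 mm, tops z = 30. A module's 4 fins go between, 4 mm play each side, and stand on the orange pad.
- dock_a_home (a point): Point in dock_a, 14 mm above the bench at its centre: where the origin of a module lies when it is fully home (pad fully down; connector top then 94 mm above the bench, case underside 3 mm above the cheeks). On the raised pad a module stands 8 mm higher.
- pad_a (a joint): Travel (m) of the orange pad between the fins of dock_a: 0 = raised (top 22 mm above bench, as at the start), 0.008 = fully down (14 mm). About 12 N pushes it down; a module's weight does not; it stays where left (no spring).
- dock_b: Fixed cooling dock 128 (x) x 92 x 41 mm; origin centre of underside. 10 mm base, 3 upright fins along x (4 thick, y = -16, 0, 16 mm) and 2 dark cheeks (inner faces y = +-30 mm), tops all z = 41 mm; end stops at x = +-54 mm, tops z = 30. A module's 4 fins go between, 4 mm play each side, and stand on the orange pad.
- dock_b_home (a point): Point in dock_b, 14 mm above the bench at its centre: where the origin of a module lies when it is fully home (pad fully down; connector top then 94 mm above the bench, case underside 3 mm above the cheeks). On the raised pad a module stands 8 mm higher.
- pad_b (a joint): Travel (m) of the orange pad between the fins of dock_b: 0 = raised (top 22 mm above bench, as at the start), 0.008 = fully down (14 mm). About 12 N pushes it down; a module's weight does not; it stays where left (no spring).
- dock_c: Fixed cooling dock 128 (x) x 92 x 41 mm; origin centre of underside. 10 mm base, 3 upright fins along x (4 thick, y = -16, 0, 16 mm) and 2 dark cheeks (inner faces y = +-30 mm), tops all z = 41 mm; end stops at x = +-54 mm, tops z = 30. A module's 4 fins go between, 4 mm play each side, and stand on the orange pad.
- dock_c_home (a point): Point in dock_c, 14 mm above the bench at its centre: where the origin of a module lies when it is fully home (pad fully down; connector top then 94 mm above the bench, case underside 3 mm above the cheeks). On the raised pad a module stands 8 mm higher.
- pad_c (a joint): Travel (m) of the orange pad between the fins of dock_c: 0 = raised (top 22 mm above bench, as at the start), 0.008 = fully down (14 mm). About 12 N pushes it down; a module's weight does not; it stays where left (no spring).
- rack: Red storage rack fixed on the bench, 128 (x) x 168 (y) x 37 mm; origin centre of underside; empty at first. Two comb slots along x, centred at y = -42 and +42 mm, each with 3 white upright fins spaced as in a dock (tops of fins and cheeks z = 37 mm), end stops and the same 4 mm play, no pad: fins stand on its 10 mm base.
- slot_1 (a point): Centre of a slot of the red rack, 10 mm above the bench: where a module's origin lies when fully down in it (case underside 3 mm above the slot's cheeks). x along the slot's fins.
- slot_2 (a point): Centre of a slot of the red rack, 10 mm above the bench: where a module's origin lies when fully down in it (case underside 3 mm above the slot's cheeks). x along the slot's fins.
- panel: Blue control box fixed on the bench, 110 x 120 x 40 mm, with small lamps; origin at the centre of its underside. It carries the start button.
- start_top (a point): Centre of the top of the round red start button (40 mm across) on the control box, 62 mm above the bench when not pressed. Press it straight down.
- start (a joint): Travel of the start button in m: 0 = up, 0.006 = fully down (about 6 N). It springs back.
- drum: Bystander: steel clutch drum, 100 mm across, 75 mm tall. Leave alone.
- wrench: Bystander: wrench 200 mm long lying on the bench. Leave alone.
- tub: Bystander: white plastic tub, 100 mm across, 80 mm tall. Leave alone.
Things that resemble listed ones, but are neither listed nor needed, are in the scene too. Leave any pink or yellow look-alike of the dock_b alone.

How it is judged:
By the outcome, as a careful person would: the job done as asked, in the order asked, and still so for the second after the job is handed in, with the robot touching nothing.
Of waiting_1, waiting_2, waiting_3 only 2 to 3 are there at a start; the rules pass over those that are not, and their reading is None.
At some moment in a run one of waiting_1, waiting_2, waiting_3, finished_1, finished_2 may be knocked a few centimetres aside while the robot is not near it.
Once in a run the grip may slacken for a moment while it holds something.
It also fails if it takes over 200 s, if anything falls off the work surface, if the arm or the gripper's body presses on something with over 40 N, if the wrist force passes 120 N, or if a joint passes its speed limit or range.

ROBOT

A 6-joint arm with a two-finger parallel gripper is mounted at the origin on the work surface. World frame = base frame: x ahead of the robot, y to its left, z up, the work surface at z = 0. Lengths are in m, angles in rad, forces in N, time in s.
With the tool pointing down it reaches from about 0.3 to 0.775 m from the base axis. Payload 14.6 kg.
Tool frame: the origin (TCP) lies midway between the tips of the shut fingers; the grasp point (between the pads) lies 19 mm behind it; z points along the fingers, y is the line along which they close (so a half turn about z gives the same grasp; the last joint's range is limited). The gripper opens to 94 mm and grips with 3 to 60 N. Pads are 16 mm wide; open, the fingers measure 119 mm over their backs; the gripper's body (75 mm by 177 mm) begins 78 mm behind the grasp point.
Start: joints at [1.277, 0.3, 1.521, -0, 1.321, -0.067], TCP at [0.124, 0.536, 0.205] pointing down, gripper open.
Joint ranges: [-3.03, 3.03], [-0.79, 2.21], [0.23, 2.52], [-1.04, 4.18], [0, 3.07], [-2.55, 2.55]. Speed limits (rad/s): [2.22, 2.22, 2.57, 3.14, 3.14, 3.14].

INTERFACE

Orientations are given as a unit quaternion [w, x, y, z].
In Python, from cell import manip gives the robot as it stands.
- The arm moves only by the tool step_arm, never from a script. Its argument "series" is a list of rows, each an object of numbers: "dx", "dy", "dz": the shift along the tool's x, y, z in cm; "ax", "ay", "az": the turn, a rotation vector about the tool's x, y, z in rad; "grip": the closure in counts, from 0 (fully open) to 255 (shut). A call has 1 to 12 rows; each row shifts and turns the commanded pose from where the row before left it, along the tool's axes as they then stand; what a row does not reach is not made up. A row lasts 1/12 s, in which the tool goes at most 41.7 mm and 7.16 degrees, less where a joint would pass 70% of its speed; a pose out of reach is approached as far as the arm can. A call with a gripper value outside its range is refused whole. The fingers move at their own pace and stop on an object; "squeeze" is the grip in N (left out, the last holds). Time passes only in rows, so rows that do not move let the fingers close. It gives the time, the measured TCP pose, the force, the opening and the grip force at its end, in the units of the state.
- manip.get_obs(): the state, without advancing time (a new reading comes with each control period).
- manip.get_image(name): name is "scene" or "top" or "wrist"; returns the picture (420x560x3 uint8, red, green, blue); there is no depth.
- manip.camera_params(name): a dict with "fov_y" (degrees; the focal length in pixels is half the picture's height over the tangent of half this angle, whatever the lens; pixels are square), "cx", "cy" (the principal point, pixels), "extrinsics" (4x4, takes a point from camera to world coordinates). Camera axes: x right, y down, z forward; pixel columns grow to the right and rows downward; lengths in m; the calibration is good to about 2 mm. A picture is of the moment at which its call begins: read the wrist's pose just before it. camera_params takes no time and is no camera call; for the wrist camera it gives the pose at the moment of the call.
- manip.close_job(): hands the job in; it is judged then, once.
The state is a dict: "clock": time; "qpos": joint angles; "qvel": joint speeds; "tau": joint torques, N m; "tcp_pos": TCP position; "ee_rot": TCP orientation; "force": force on the tool from outside, world axes, zero at the start; "wrist_torque": the same for the moment, N m; "gripper_width": opening from 0.0 (shut) to 1.0 (fully open); "grasp_force": force on a finger pad.
Only numpy, scipy, OpenCV 4.12 (cv2) and the standard library are available. Lean on these libraries where they do the work, as an engineer would, in place of code of your own. Each camera call takes 0.05 s, during which the arm holds its last target. There are 200 camera calls.

## Working session

There is one attempt and no reset: what is moved stays moved. The work goes in short steps, Python scripts to look and compute and a tool call to move; the robot and the scene stay as the last step left them, time stands still between calls to the robot, and variables do not carry over. Pictures are saved under pics/ and viewed, at most 14 in all, crops included, and the job is handed in when it is done.

Besides the shell and the picture viewer there is one more tool, called after "Call:" in YAML: its name, and indented under it one key for each argument. step_arm: Moves the arm, as the interface text tells. Its arguments: {"type":"object","properties":{"series":{"type":"array"},"squeeze":{"type":"number"}},"required":["series"]}

```bash
ls; mkdir -p pics; python3 - <<'E'
from cell import manip
import cv2, numpy as np
o=manip.get_obs(); print(o)
for n in ("scene","top","wrist"):
    p=manip.camera_params(n); print(n,p)
    im=manip.get_image(n); cv2.imwrite(f"pics/{n}0.png",im[:,:,::-1])
E
```

```text
pics
{'clock': 0.0, 'qpos': array([ 1.27740382e+00,  3.00466182e-01,  1.52161802e+00,  4.50974537e-06,
        1.32070282e+00, -6.66254313e-02]), 'qvel': array([-5.36517685e-04, -1.79118734e-03, -6.06828702e-05, -1.71051037e-03,
       -4.83590765e-04,  1.10635279e-03]), 'tau': array([-1.95786786e-03, -5.31796038e+01, -3.52743423e+01,  7.07262894e-02,
        2.41380930e-02, -2.01233240e-05]), 'tcp_pos': array([0.12359008, 0.53564758, 0.20487341]), 'ee_rot': array([-1.09067846e-04,  1.13141290e-01,  9.93578730e-01, -5.87143035e-04]), 'force': array([-0.46302353, -0.4529925 , -1.18030004]), 'wrist_torque': array([-0.00491283,  0.02129187,  0.02917303]), 'grasp_force': 0.0, 'gripper_width': 0.9997355648127576}
scene {'fov_y': 56.992896592643234, 'cx': 284.17750840335617, 'cy': 202.8439308386323, 'extrinsics': array([[-0.7643761 ,  0.44595466, -0.46567544,  1.11372649],
       [ 0.64442754,  0.50483997, -0.57432548,  0.77319439],
       [-0.02103155, -0.73909475, -0.67327307,  0.869706  ],
       [ 0.        ,  0.        ,  0.        ,  1.        ]])}
top {'fov_y': 51.5088791208051, 'cx': 284.93593414930064, 'cy': 211.69753433631095, 'extrinsics': array([[-0.01691221, -0.9979786 ,  0.06125916,  0.47337408],
       [-0.99979898,  0.01621956, -0.01178646,  0.107602  ],
       [ 0.01076904, -0.06144618, -0.9980523 ,  1.32655979],
       [ 0.        ,  0.        ,  0.        ,  1.        ]])}
wrist {'fov_y': 59.143023167400436, 'cx': 281.96752379000503, 'cy': 212.28979727926796, 'extrinsics': array([[ 2.24862920e-01,  9.43121072e-01,  2.44865906e-01,
         5.24192983e-02],
       [ 9.74390264e-01, -2.17510281e-01, -5.70341137e-02,
         5.53897499e-01],
       [-5.29222340e-04,  2.51419812e-01, -9.67877987e-01,
         3.85274766e-01],
       [ 0.00000000e+00,  0.00000000e+00,  0.00000000e+00,
         1.00000000e+00]])}
```

View pics/top0.png

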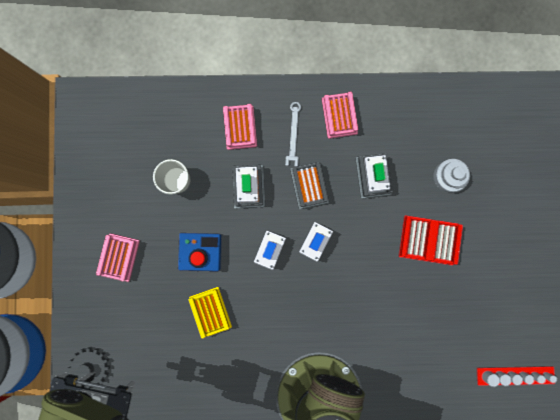

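View pics/scene0.png

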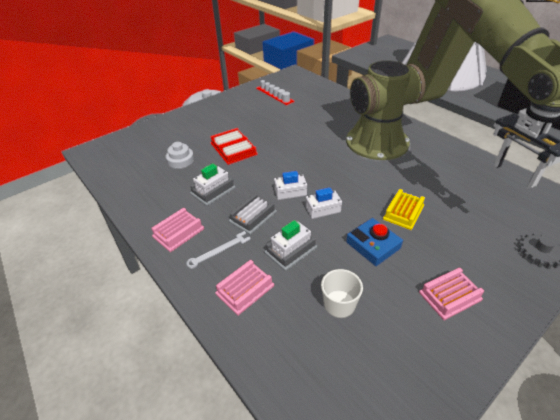

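Top view: blue modules at (270,250) and (317,241), and greens in docks at (247,183) and (377,172). The empty dock is at (310,186), the rack at (431,240) and the button at (198,259). The scene view agrees and shows no third blue module.

```bash
cat > h.py <<'E'
import cv2, numpy as np, time
from cell import manip
from scipy.spatial.transform import Rotation as R
def grab(n,save=None):
    p=manip.camera_params(n); im=manip.get_image(n)[:,:,::-1].copy()
    if save: cv2.imwrite(f"pics/{save}.png",im)
    return im,p
def cast(p,uv,z):
    uv=np.atleast_2d(uv).astype(float); f=210/np.tan(np.radians(p['fov_y']/2)); E=p['extrinsics']
    d=np.c_[(uv[:,0]-p['cx'])/f,(uv[:,1]-p['cy'])/f,np.ones(len(uv))]@E[:3,:3].T
    return E[:3,3]+d*((z-E[2,3])/d[:,2])[:,None]
def proj(p,X):
    X=np.atleast_2d(X); E=p['extrinsics']; f=210/np.tan(np.radians(p['fov_y']/2))
    c=(X-E[:3,3])@E[:3,:3]; return np.c_[p['cx']+f*c[:,0]/c[:,2],p['cy']+f*c[:,1]/c[:,2]]
HSV=dict(blue=[(100,130,90),(125,255,255)],green=[(45,120,60),(85,255,255)],orange=[(5,120,80),(18,255,255)])
def mask(im,c):
    h=cv2.cvtColor(im,cv2.COLOR_BGR2HSV)
    if c=='red': return cv2.inRange(h,(0,150,80),(4,255,255))|cv2.inRange(h,(174,150,80),(180,255,255))
    if c=='white': return cv2.inRange(h,(0,0,150),(180,50,255))
    return cv2.inRange(h,*HSV[c])
def blobs(m,amin):
    cs,_=cv2.findContours(m,cv2.RETR_EXTERNAL,cv2.CHAIN_APPROX_NONE)
    return [c[:,0,:] for c in cs if cv2.contourArea(c)>amin]
def rect(p,c,z):
    "world centre, long-axis yaw (deg, mod 180), long, short"
    w=cast(p,c,z)[:,:2]
    (c0,(a,b),_)=r=cv2.minAreaRect((w*1000).astype(np.float32))
    bx=cv2.boxPoints(r); e=[bx[1]-bx[0],bx[2]-bx[1]]; e=max(e,key=np.linalg.norm)
    return np.round(np.array(c0),1),round(np.degrees(np.arctan2(e[1],e[0]))%180,1),round(max(a,b),1),round(min(a,b),1)
def go(x,y,z,yaw=None):
    "x,y,z mm target; yaw deg of tool y axis (mod 180). prints turn first, then shift in the turned tool frame"
    o=manip.get_obs(); q=o['ee_rot']; M=R.from_quat([q[1],q[2],q[3],q[0]]).as_matrix()
    cur=np.degrees(np.arctan2(M[1,1],M[0,1])); t=0
    if yaw is not None:
        t=(cur-yaw+90)%180-90   # tool z down: +az lowers world yaw
    ya=np.radians(cur-t); Y=np.array([np.cos(ya),np.sin(ya),0]); Z=np.array([0,0,-1.]); X=np.cross(Y,Z)
    d=np.array([x,y,z])/10-o['tcp_pos']*100
    print('tcp',np.round(o['tcp_pos']*1000,1),'yaw',round(cur,2),'tilt',np.round(M[:2,2],4),'t',round(o['clock'],1),'q6',round(o['qpos'][5],2))
    print(' az total',round(np.radians(t),3),'| dx dy dz cm',np.round([d@X,d@Y,d@Z],2))
E
python3 - <<'E'
from h import *
im,p=grab('top','top1')
for c,z in (('blue',.08),('green',.1),('red',.037),('orange',.022),('white',.04)):
    for b in blobs(mask(im,c),60): print(c,b.mean(0).round(),*rect(p,b,z))
E
```

```text
blue [ 28. 358.] [148.4 819.6] 170.0 192.0 76.2
blue [269. 250.] [441.6 139.8] 156.5 47.4 23.2
blue [316. 241.] [463.6   3.8] 152.2 46.1 24.3
blue [199. 252.] [440.5 340.6] 89.0 116.2 105.0
green [246. 183.] [631.9 202. ] 179.3 45.7 22.7
green [379. 172.] [ 658.5 -176. ] 6.4 49.0 28.3
red [511. 371.] [  65.3 -571.9] 91.8 227.0 49.6
red [197. 258.] [420.3 353.4] 89.0 41.2 41.0
red [430. 240.] [ 461.2 -338.4] 80.2 177.4 124.8
orange [ 34. 300.] [295.4 864.3] 0.0 524.1 154.4
orange [302. 186.] [630.1  40.4] 11.4 93.9 10.5
orange [318. 182.] [640.2  -9. ] 11.2 97.0 9.2
orange [ 34. 140.] [784.8 867.8] 178.1 399.3 171.0
white [ 28. 412.] [-12.2 839. ] 77.0 66.1 43.3
white [517. 380.] [  52.4 -574.3] 133.8 26.9 26.4
white [499. 380.] [  52.  -520.3] 88.8 67.5 34.1
white [269. 250.] [441.  140.9] 157.3 100.8 61.4
white [451. 243.] [ 451.6 -396.3] 170.1 96.0 11.2
white [445. 242.] [ 454.7 -381. ] 170.0 96.5 10.9
white [440. 241.] [ 458.3 -363.9] 170.1 96.5 13.5
white [316. 241.] [463.5   3.4] 152.1 100.6 62.0
white [412. 237.] [ 471.3 -282.6] 167.9 96.6 11.1
white [246. 184.] [636.7 205.2] 179.4 101.8 62.2
white [451. 177.] [ 655.7 -409.1] 89.1 96.6 93.4
white [170. 176.] [664.1 431.7] 179.8 101.9 100.7
white [378. 173.] [ 664.  -184.4] 5.9 103.6 63.7
white [293. 137.] [787.6  65.4] 176.0 191.3 36.1
white [265.  43.] [1033.1  101.8] 85.9 1705.7 216.9
```

```bash
python3 -c "
from h import *
go(632,202,220,89.3)"
```

```text
tcp [123.7 535.8 205.1] yaw 77.01 tilt [-0.0002 -0.0006] t 0.2 q6 -0.07
 az total -0.215 | dx dy dz cm [-51.24 -32.75  -1.49]
```

Call:
step_arm:
  series:
    - {"az": -0.107, "grip": 0}
    - {"az": -0.108}
    - {"dx": -3.3, "dy": -2.1}
    - {"dx": -3.3, "dy": -2.1}
    - {"dx": -3.3, "dy": -2.1}
    - {"dx": -3.3, "dy": -2.1}
    - {"dx": -3.3, "dy": -2.1}
    - {"dx": -3.3, "dy": -2.1}
    - {"dx": -3.3, "dy": -2.1}
    - {"dx": -3.3, "dy": -2.1}
    - {"dx": -3.3, "dy": -2.1}
    - {"dx": -3.3, "dy": -2.1}

```text
invalid input
```

```bash
python3 -c "
from h import *
go(632,202,220,89.3)"
```

```text
tcp [123.7 535.8 205.1] yaw 77.01 tilt [-0.0002 -0.0006] t 0.2 q6 -0.07
 az total -0.215 | dx dy dz cm [-51.24 -32.75  -1.49]
```

Call:
step_arm:
  series:
    - {"dx": 0, "dy": 0, "dz": 0, "ax": 0, "ay": 0, "az": -0.107, "grip": 0}
    - {"dx": 0, "dy": 0, "dz": 0, "ax": 0, "ay": 0, "az": -0.108, "grip": 0}
  squeeze: 40

```text
clock: 0.37
tcp_pos: [0.1236, 0.5358, 0.2052]
ee_rot: [-0.0, 0.004, 1.0, -0.0]
force: [-0.3, -0.9, -0.8]
gripper_width: 1.001
grasp_force: 0.0
```

Call:
step_arm:
  series:
    - {"dx": -3.3, "dy": -2.1, "dz": 0, "ax": 0, "ay": 0, "az": 0, "grip": 0}
    - {"dx": -3.3, "dy": -2.1, "dz": 0, "ax": 0, "ay": 0, "az": 0, "grip": 0}
    - {"dx": -3.3, "dy": -2.1, "dz": 0, "ax": 0, "ay": 0, "az": 0, "grip": 0}
    - {"dx": -3.3, "dy": -2.1, "dz": 0, "ax": 0, "ay": 0, "az": 0, "grip": 0}
    - {"dx": -3.3, "dy": -2.1, "dz": 0, "ax": 0, "ay": 0, "az": 0, "grip": 0}
    - {"dx": -3.3, "dy": -2.1, "dz": 0, "ax": 0, "ay": 0, "az": 0, "grip": 0}
    - {"dx": -3.3, "dy": -2.1, "dz": 0, "ax": 0, "ay": 0, "az": 0, "grip": 0}
    - {"dx": -3.3, "dy": -2.1, "dz": 0, "ax": 0, "ay": 0, "az": 0, "grip": 0}
    - {"dx": -3.3, "dy": -2.1, "dz": 0, "ax": 0, "ay": 0, "az": 0, "grip": 0}
    - {"dx": -3.3, "dy": -2.1, "dz": 0, "ax": 0, "ay": 0, "az": 0, "grip": 0}
    - {"dx": -3.3, "dy": -2.1, "dz": 0, "ax": 0, "ay": 0, "az": 0, "grip": 0}
    - {"dx": -3.3, "dy": -2.1, "dz": 0, "ax": 0, "ay": 0, "az": 0, "grip": 0}

```text
clock: 1.37
tcp_pos: [0.5181, 0.2778, 0.2054]
ee_rot: [-0.0, 0.006, 1.0, -0.0]
force: [0.2, 1.6, 0.8]
gripper_width: 1.0
grasp_force: 0.0
```

```bash
python3 -c "
from h import *
go(632,202,220,89.3)"
```

```text
tcp [518.1 277.8 205.4] yaw 89.32 tilt [-0.0001 -0.    ] t 1.4 q6 -1.13
 az total 0.0 | dx dy dz cm [-11.49  -7.44  -1.46]
```

Call:
step_arm:
  series:
    - {"dx": -2.9, "dy": -1.85, "dz": -0.4, "ax": 0, "ay": 0, "az": 0, "grip": 0}
    - {"dx": -2.9, "dy": -1.85, "dz": -0.4, "ax": 0, "ay": 0, "az": 0, "grip": 0}
    - {"dx": -2.9, "dy": -1.85, "dz": -0.4, "ax": 0, "ay": 0, "az": 0, "grip": 0}
    - {"dx": -2.8, "dy": -1.85, "dz": -0.3, "ax": 0, "ay": 0, "az": 0, "grip": 0}
    - {"dx": 0, "dy": 0, "dz": 0, "ax": 0, "ay": 0, "az": 0, "grip": 0}

```text
clock: 1.78
tcp_pos: [0.6342, 0.2, 0.2198]
ee_rot: [0.0, 0.008, 1.0, -0.0]
force: [-0.4, 0.1, -1.3]
gripper_width: 1.003
grasp_force: 0.0
```

```bash
python3 - <<'E'
from h import *
im,p=grab('wrist','w1')
for c,z in (('green',.102),('white',.07)):
    for b in blobs(mask(im,c),300): print(c,b.mean(0).round(),*rect(p,b,z))
go(632,202,80,89.3)
E
```

```text
green [286. 201.] [629.2 204.9] 1.8 52.7 25.0
white [514. 223.] [661. 419.] 9.8 102.8 78.0
white [ 84. 195.] [628.7  23. ] 11.3 91.7 12.9
white [100. 193.] [625.9  37.3] 11.0 91.5 12.3
white [286. 193.] [631.4 205.3] 1.9 99.6 59.8
white [117. 192.] [623.   51.5] 11.0 91.8 11.9
white [209.  17.] [475.7 136.9] 63.5 60.5 35.9
white [47. 32.] [482.3  12.4] 151.7 61.7 59.5
tcp [632.4 201.8 219.5] yaw 89.15 tilt [-0.0009 -0.0004] t 1.8 q6 -1.3
 az total -0.003 | dx dy dz cm [ 0.04  0.02 13.95]
```

View pics/w1.png

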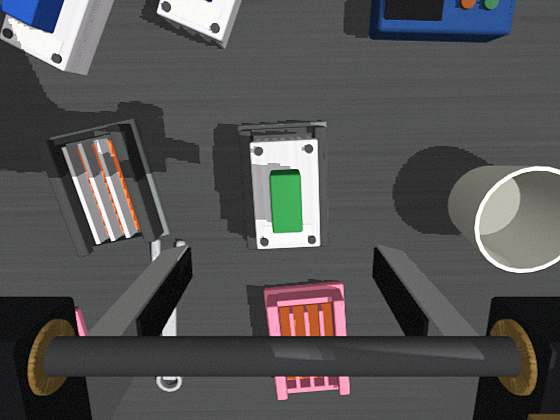

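Wrist view: the green connector is at (286,201) on its white case, in the dark dock. Dock_b is on the left at about (100,190) with white fins, and the tub is on the right. I'll re-measure now that the arm has settled.

```bash
python3 - <<'E'
from h import *
im,p=grab('wrist')
for c,z in (('green',.102),('white',.07)):
    for b in blobs(mask(im,c),1500): print(c,b.mean(0).round(),*rect(p,b,z))
im,p=grab('top')
for c,z in (('green',.102),('white',.041)):
    for b in blobs(mask(im,c),30):
        r=rect(p,b,z)
        if r[0][1]<250: print('T',c,*r)
go(631,205,73,90.6)
E
```

```text
green [283. 203.] [629.2 204.9] 2.0 52.8 25.0
white [512. 226.] [661. 420.] 9.8 103.1 80.0
white [284. 195.] [631.4 205.3] 1.9 99.8 59.9
white [206.  16.] [475.  136.4] 66.9 60.2 39.4
white [47. 34.] [481.4  12.7] 152.1 63.4 59.6
T green [624.5 201.9] 89.3 22.6 19.9
T green [ 658.2 -175.7] 6.4 48.9 28.7
T white [  52.7 -644.1] 133.7 20.8 20.3
T white [  53.7 -608.6] 55.3 24.6 24.2
T white [  52.  -537.3] 88.8 102.6 34.1
T white [ 455.2 -379.2] 170.1 97.2 45.4
T white [ 465.2 -313.9] 171.3 95.9 9.5
T white [ 468.4 -298. ] 170.3 96.4 8.8
T white [463.7   4. ] 152.3 100.3 60.7
T white [ 471.5 -281.1] 169.9 96.4 11.3
T white [629.4 228.9] 179.4 26.9 14.8
T white [635.3  17.5] 11.3 94.9 6.5
T white [637.8   2.2] 10.0 95.5 7.6
T white [ 654.3 -408.4] 177.5 96.6 96.0
T white [ 663.6 -184.1] 5.8 103.9 63.6
T white [786.7  65.6] 176.0 192.8 36.2
T white [1032.6  101.8] 85.9 1704.4 216.7
tcp [630.5 203.9 219.8] yaw 89.3 tilt [-0.001  -0.0001] t 1.9 q6 -1.3
 az total -0.023 | dx dy dz cm [-0.05  0.11 14.68]
```

Call:
step_arm:
  series:
    - {"dx": 0, "dy": 0.1, "dz": 0, "ax": 0, "ay": 0, "az": -0.045, "grip": 0}
    - {"dx": 0, "dy": 0, "dz": 3, "ax": 0, "ay": 0, "az": 0, "grip": 0}
    - {"dx": 0, "dy": 0, "dz": 3, "ax": 0, "ay": 0, "az": 0, "grip": 0}
    - {"dx": 0, "dy": 0, "dz": 3, "ax": 0, "ay": 0, "az": 0, "grip": 0}
    - {"dx": 0, "dy": 0, "dz": 3, "ax": 0, "ay": 0, "az": 0, "grip": 0}
    - {"dx": 0, "dy": 0, "dz": 2.6, "ax": 0, "ay": 0, "az": 0, "grip": 0}
    - {"dx": 0, "dy": 0, "dz": 0, "ax": 0, "ay": 0, "az": 0, "grip": 0}
    - {"dx": 0, "dy": 0, "dz": 0, "ax": 0, "ay": 0, "az": 0, "grip": 0}

```text
clock: 2.6
tcp_pos: [0.6298, 0.2056, 0.0744]
ee_rot: [-0.001, -0.017, 1.0, -0.0]
force: [0.5, -0.5, 0.3]
gripper_width: 0.999
grasp_force: 0.0
```

Call:
step_arm:
  series:
    - {"dx": 0, "dy": 0, "dz": 0, "ax": 0, "ay": 0, "az": 0, "grip": 255}
    - {"dx": 0, "dy": 0, "dz": 0, "ax": 0, "ay": 0, "az": 0, "grip": 255}
    - {"dx": 0, "dy": 0, "dz": 0, "ax": 0, "ay": 0, "az": 0, "grip": 255}
    - {"dx": 0, "dy": 0, "dz": 0, "ax": 0, "ay": 0, "az": 0, "grip": 255}
    - {"dx": 0, "dy": 0, "dz": 0, "ax": 0, "ay": 0, "az": 0, "grip": 255}
    - {"dx": 0, "dy": 0, "dz": 0, "ax": 0, "ay": 0, "az": 0, "grip": 255}
    - {"dx": 0, "dy": 0, "dz": 0, "ax": 0, "ay": 0, "az": 0, "grip": 255}
    - {"dx": 0, "dy": 0, "dz": 0, "ax": 0, "ay": 0, "az": 0, "grip": 255}

```text
clock: 3.27
tcp_pos: [0.6308, 0.2049, 0.0745]
ee_rot: [-0.0, -0.017, 1.0, -0.0]
force: [0.6, -1.2, 0.2]
gripper_width: 0.466
grasp_force: 0.0
```

```bash
python3 -c "
from h import *
go(468.5,-297,200,80.2)"
```

```text
tcp [630.8 204.9  74.5] yaw 91.9 tilt [-0. -0.] t 3.3 q6 -1.35
 az total 0.204 | dx dy dz cm [  7.45 -52.22 -12.55]
```

Call:
step_arm:
  series:
    - {"dx": 0, "dy": 0, "dz": 0, "ax": 0, "ay": 0, "az": 0, "grip": 255}
    - {"dx": 0, "dy": 0, "dz": 0, "ax": 0, "ay": 0, "az": 0, "grip": 255}
    - {"dx": 0, "dy": 0, "dz": 0, "ax": 0, "ay": 0, "az": 0, "grip": 255}
    - {"dx": 0, "dy": 0, "dz": 0, "ax": 0, "ay": 0, "az": 0, "grip": 255}
    - {"dx": 0, "dy": 0, "dz": 0, "ax": 0, "ay": 0, "az": 0, "grip": 255}
    - {"dx": 0, "dy": 0, "dz": 0, "ax": 0, "ay": 0, "az": 0, "grip": 255}

```text
clock: 3.77
tcp_pos: [0.6308, 0.2048, 0.0744]
ee_rot: [-0.0, -0.017, 1.0, -0.0]
force: [-1.0, -2.2, -0.6]
gripper_width: 0.274
grasp_force: 40.0
```

Call:
step_arm:
  series:
    - {"dx": 0, "dy": 0, "dz": -1, "ax": 0, "ay": 0, "az": 0, "grip": 255}
    - {"dx": 0, "dy": 0, "dz": -1.5, "ax": 0, "ay": 0, "az": 0, "grip": 255}
    - {"dx": 0, "dy": 0, "dz": -2, "ax": 0, "ay": 0, "az": 0, "grip": 255}
    - {"dx": 0, "dy": 0, "dz": -3, "ax": 0, "ay": 0, "az": 0, "grip": 255}
    - {"dx": 0, "dy": 0, "dz": -3, "ax": 0, "ay": 0, "az": 0, "grip": 255}
    - {"dx": 0, "dy": 0, "dz": -2, "ax": 0, "ay": 0, "az": 0, "grip": 255}
    - {"dx": 0, "dy": 0, "dz": 0, "ax": 0, "ay": 0, "az": 0.102, "grip": 255}
    - {"dx": 0, "dy": 0, "dz": 0, "ax": 0, "ay": 0, "az": 0.102, "grip": 255}
    - {"dx": 0, "dy": 0, "dz": 0, "ax": 0, "ay": 0, "az": 0, "grip": 255}
    - {"dx": 0, "dy": 0, "dz": 0, "ax": 0, "ay": 0, "az": 0, "grip": 255}

```text
clock: 4.6
tcp_pos: [0.6306, 0.2049, 0.1996]
ee_rot: [-0.0, 0.084, 0.996, -0.0]
force: [1.3, 0.5, -4.1]
gripper_width: 0.274
grasp_force: 40.0
```

```bash
python3 - <<'E'
from h import *
im,p=grab('wrist','w2')
go(468.5,-297,200,80.2)
print(manip.get_obs()['gripper_width'],manip.get_obs()['grasp_force'])
# pose of held case: case top is ~? TCP z = case top + ~4mm
z=manip.get_obs()['tcp_pos'][2]-.0045
for c,zz in (('green',z+.032),('white',z)):
    for b in blobs(mask(im,c),1500): print(c,b.mean(0).round(),*rect(p,b,zz))
for b in blobs(mask(im,'orange'),100): print('or',b.mean(0).round(),*rect(p,b,.022))
E
```

```text
tcp [630.6 204.9 199.4] yaw 80.42 tilt [-0.0005 -0.    ] t 4.7 q6 -1.14
 az total 0.004 | dx dy dz cm [  7.43 -52.22  -0.06]
0.27278076780678445 39.97266411781311
green [282. 276.] [627.7 207.1] 170.4 56.6 25.7
white [ 88. 223.] [598.4 111.9] 11.6 54.7 25.8
white [282. 209.] [607.7 210.6] 80.5 59.7 51.4
white [528. 192.] [619.  333.2] 1.0 61.7 37.0
white [165.  25.] [507.8 171.4] 67.1 37.1 26.1
white [39. 47.] [512.5 111.7] 159.6 52.0 35.1
or [315. 384.] [854.9 207.3] 4.8 23.1 9.2
or [114. 217.] [628.4  37.2] 11.4 96.0 3.6
or [262. 154.] [590.9 194.3] 0.8 13.3 10.4
or [280. 154.] [592.7 210.7] 2.7 18.2 11.3
or [297. 151.] [593.7 227.1] 2.6 21.2 11.0
```

View pics/w2.png

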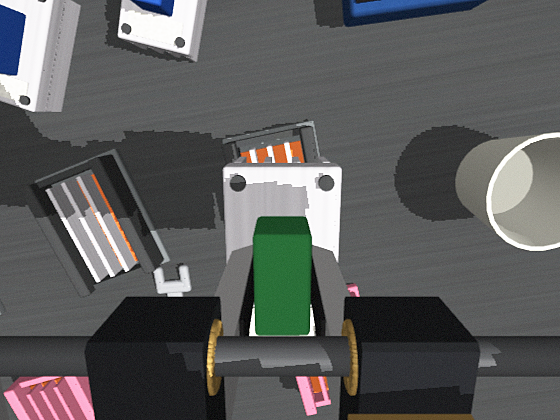

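The module is held squarely at columns 225-340. The vacated dock with its orange pads shows behind it at (270,150). Next I'll go to a viewpoint where the rack lies ahead of the held module.

Call:
step_arm:
  series:
    - {"dx": -0.4, "dy": -4, "dz": 0, "ax": 0, "ay": 0, "az": 0, "grip": 255}
    - {"dx": -0.4, "dy": -4, "dz": 0, "ax": 0, "ay": 0, "az": 0, "grip": 255}
    - {"dx": -0.4, "dy": -4, "dz": 0, "ax": 0, "ay": 0, "az": 0, "grip": 255}
    - {"dx": -0.4, "dy": -4, "dz": 0, "ax": 0, "ay": 0, "az": 0, "grip": 255}
    - {"dx": -0.4, "dy": -4, "dz": 0, "ax": 0, "ay": 0, "az": 0, "grip": 255}
    - {"dx": -0.4, "dy": -4, "dz": 0, "ax": 0, "ay": 0, "az": 0, "grip": 255}
    - {"dx": -0.4, "dy": -4, "dz": 0, "ax": 0, "ay": 0, "az": 0, "grip": 255}
    - {"dx": -0.4, "dy": -4, "dz": 0, "ax": 0, "ay": 0, "az": 0, "grip": 255}
    - {"dx": -0.4, "dy": -4, "dz": 0, "ax": 0, "ay": 0, "az": 0, "grip": 255}
    - {"dx": -0.4, "dy": -4, "dz": 0, "ax": 0, "ay": 0, "az": 0, "grip": 255}
    - {"dx": -0.4, "dy": -4, "dz": 0, "ax": 0, "ay": 0, "az": 0, "grip": 255}
    - {"dx": -0.4, "dy": -4, "dz": 0, "ax": 0, "ay": 0, "az": 0, "grip": 255}

```text
clock: 5.65
tcp_pos: [0.596, -0.2782, 0.1995]
ee_rot: [-0.0, 0.084, 0.996, 0.0]
force: [0.6, -0.1, -2.7]
gripper_width: 0.272
grasp_force: 40.0
```

Call:
step_arm:
  series:
    - {"dx": -0.3, "dy": -4, "dz": 0, "ax": 0, "ay": 0, "az": 0, "grip": 255}
    - {"dx": -0.3, "dy": -4, "dz": 0, "ax": 0, "ay": 0, "az": 0, "grip": 255}
    - {"dx": 0, "dy": 0, "dz": 0, "ax": 0, "ay": 0, "az": 0, "grip": 255}
    - {"dx": 0, "dy": 0, "dz": 0, "ax": 0, "ay": 0, "az": 0, "grip": 255}
    - {"dx": 0, "dy": 0, "dz": 0, "ax": 0, "ay": 0, "az": 0, "grip": 255}
    - {"dx": 0, "dy": 0, "dz": 0, "ax": 0, "ay": 0, "az": 0, "grip": 255}

```text
clock: 6.15
tcp_pos: [0.5892, -0.3549, 0.1995]
ee_rot: [-0.0, 0.084, 0.996, 0.0]
force: [-0.1, -0.2, -2.9]
gripper_width: 0.278
grasp_force: 40.0
```

```bash
python3 - <<'E'
from h import *
im,p=grab('wrist','w3')
for c,z in (('red',.037),('white',.037)):
    for b in blobs(mask(im,c),300): print(c,b.mean(0).round(),*rect(p,b,z))
go(468.5,-297,200,80.2)
E
```

```text
red [270.  59.] [ 472.2 -343.7] 80.4 168.2 99.6
white [487. 245.] [ 673.1 -159.1] 6.0 110.4 66.1
white [259. 228.] [ 623.8 -377.7] 80.3 147.5 131.3
white [337.  54.] [ 475.6 -285.3] 170.1 86.6 4.8
white [319.  54.] [ 472.8 -301.3] 170.3 86.6 4.7
white [300.  54.] [ 470.2 -317. ] 170.1 86.6 4.8
white [241.  54.] [ 461.6 -367.3] 170.1 86.6 6.5
white [223.  54.] [ 459.  -382.7] 170.1 86.6 7.4
white [204.  54.] [ 456.4 -398.1] 170.4 86.6 8.4
tcp [ 589.3 -354.8  199.7] yaw 80.35 tilt [0.0001 0.0001] t 6.2 q6 -2.0
 az total 0.003 | dx dy dz cm [12.89  3.64 -0.03]
```

View pics/w3.png

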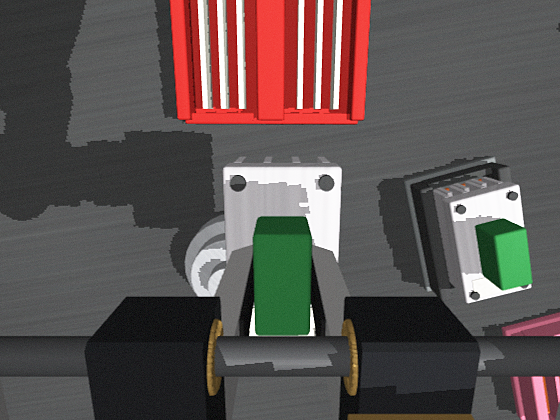

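```bash
python3 - <<'E'
from h import *
p=manip.camera_params('wrist')
im=cv2.imread('pics/w3.png'); col=im[120:200,255:310].mean((1,2)); d=np.diff(col); r=120+np.argmax(d)+1; print('edge row',r)
e=cast(p,[(282,r)],manip.get_obs()['tcp_pos'][2]-.0045)[0]
t=manip.get_obs()['tcp_pos']; print('edge along toolX',np.dot((e-t)[:2]*1000,[-np.sin(np.radians(80.35)),np.cos(np.radians(80.35))]))
go(468.3,-300.6,110,80.3)
E
```

```text
edge row 167
edge along toolX 48.73493837000117
tcp [ 589.3 -354.8  199.7] yaw 80.35 tilt [0.0001 0.0001] t 6.2 q6 -2.0
 az total 0.001 | dx dy dz cm [12.84  3.3   8.97]
```

Call:
step_arm:
  series:
    - {"dx": 3.25, "dy": 0.83, "dz": 0, "ax": 0, "ay": 0, "az": 0, "grip": 255}
    - {"dx": 3.25, "dy": 0.83, "dz": 0, "ax": 0, "ay": 0, "az": 0, "grip": 255}
    - {"dx": 3.25, "dy": 0.82, "dz": 0, "ax": 0, "ay": 0, "az": 0, "grip": 255}
    - {"dx": 3.17, "dy": 0.82, "dz": 0, "ax": 0, "ay": 0, "az": 0, "grip": 255}
    - {"dx": 0, "dy": 0, "dz": 2.5, "ax": 0, "ay": 0, "az": 0, "grip": 255}
    - {"dx": 0, "dy": 0, "dz": 2.5, "ax": 0, "ay": 0, "az": 0, "grip": 255}
    - {"dx": 0, "dy": 0, "dz": 2, "ax": 0, "ay": 0, "az": 0, "grip": 255}
    - {"dx": 0, "dy": 0, "dz": 2, "ax": 0, "ay": 0, "az": 0, "grip": 255}
    - {"dx": 0, "dy": 0, "dz": 0, "ax": 0, "ay": 0, "az": 0, "grip": 255}
    - {"dx": 0, "dy": 0, "dz": 0, "ax": 0, "ay": 0, "az": 0, "grip": 255}
    - {"dx": 0, "dy": 0, "dz": 0, "ax": 0, "ay": 0, "az": 0, "grip": 255}

```text
clock: 7.12
tcp_pos: [0.4679, -0.3015, 0.111]
ee_rot: [0.001, 0.085, 0.996, -0.0]
force: [0.1, 0.2, -2.3]
gripper_width: 0.273
grasp_force: 40.0
```

```bash
python3 - <<'E'
from h import *
im,p=grab('wrist','w4')
for c,z in (('red',.037),('white',.037)):
    for b in blobs(mask(im,c),300): print(c,b.mean(0).round(),*rect(p,b,z))
go(468.0,-300.4,64,80.3); print(manip.get_obs()['grasp_force'])
E
```

```text
red [215. 183.] [ 457.  -340.9] 80.3 167.7 124.3
white [500. 406.] [ 655.5 -152. ] 95.6 43.4 34.1
white [282. 209.] [ 463.4 -299. ] 80.3 82.1 69.2
white [186. 217.] [ 454.9 -367.3] 170.0 99.9 4.3
white [164. 217.] [ 452.3 -380.4] 170.1 100.6 9.9
white [142. 215.] [ 449.4 -395.5] 170.1 101.3 11.2
tcp [ 467.9 -301.7  111.1] yaw 80.26 tilt [ 0.002  -0.0014] t 7.2 q6 -2.04
 az total -0.001 | dx dy dz cm [0.01 0.13 4.71]
39.99882102012634
```

View pics/w4.png

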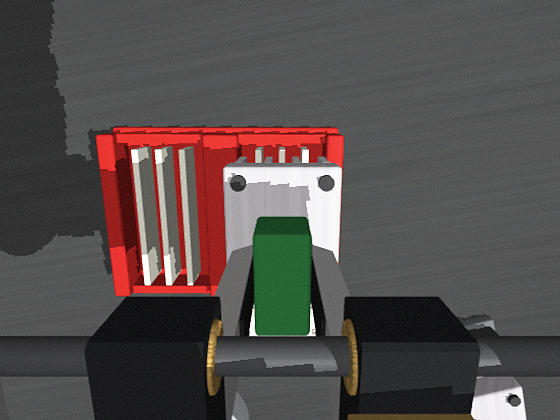

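Fins of the target slot show at columns 258, 282 and 306, centred on the case (224-341). So it is aligned and I'll descend.

Call:
step_arm:
  series:
    - {"dx": 0, "dy": 0.1, "dz": 1, "ax": 0, "ay": 0, "az": 0, "grip": 255}
    - {"dx": 0, "dy": 0, "dz": 1, "ax": 0, "ay": 0, "az": 0, "grip": 255}
    - {"dx": 0, "dy": 0, "dz": 0.7, "ax": 0, "ay": 0, "az": 0, "grip": 255}
    - {"dx": 0, "dy": 0, "dz": 0.7, "ax": 0, "ay": 0, "az": 0, "grip": 255}
    - {"dx": 0, "dy": 0, "dz": 0.7, "ax": 0, "ay": 0, "az": 0, "grip": 255}
    - {"dx": 0, "dy": 0, "dz": 0.5, "ax": 0, "ay": 0, "az": 0, "grip": 255}
    - {"dx": 0, "dy": 0, "dz": 0, "ax": 0, "ay": 0, "az": 0, "grip": 255}
    - {"dx": 0, "dy": 0, "dz": 0, "ax": 0, "ay": 0, "az": 0, "grip": 255}

```text
clock: 7.83
tcp_pos: [0.4673, -0.3007, 0.0632]
ee_rot: [-0.0, 0.085, 0.996, 0.0]
force: [-0.2, 0.1, -2.2]
gripper_width: 0.277
grasp_force: 40.0
```

Call:
step_arm:
  series:
    - {"dx": 0, "dy": 0, "dz": 0.05, "ax": 0, "ay": 0, "az": 0, "grip": 255}
    - {"dx": 0, "dy": 0, "dz": 0, "ax": 0, "ay": 0, "az": 0, "grip": 255}
    - {"dx": 0, "dy": 0, "dz": 0, "ax": 0, "ay": 0, "az": 0, "grip": 110}
    - {"dx": 0, "dy": 0, "dz": 0, "ax": 0, "ay": 0, "az": 0, "grip": 110}
    - {"dx": 0, "dy": 0, "dz": 0, "ax": 0, "ay": 0, "az": 0, "grip": 110}
    - {"dx": 0, "dy": 0, "dz": 0, "ax": 0, "ay": 0, "az": 0, "grip": 110}
    - {"dx": 0, "dy": 0, "dz": -2, "ax": 0, "ay": 0, "az": 0, "grip": 110}
    - {"dx": 0, "dy": 0, "dz": -3.5, "ax": 0, "ay": 0, "az": 0, "grip": 110}
    - {"dx": 0, "dy": 0, "dz": -3.5, "ax": 0, "ay": 0, "az": 0, "grip": 110}
    - {"dx": 0, "dy": 0, "dz": -3.5, "ax": 0, "ay": 0, "az": 0, "grip": 110}
    - {"dx": 0, "dy": 0, "dz": -2.5, "ax": 0, "ay": 0, "az": 0, "grip": 110}
    - {"dx": 0, "dy": 0, "dz": 0, "ax": 0, "ay": 0, "az": 0, "grip": 60}

```text
clock: 8.83
tcp_pos: [0.4687, -0.3017, 0.2188]
ee_rot: [0.004, 0.085, 0.996, -0.002]
force: [0.5, -0.0, 0.4]
gripper_width: 0.607
grasp_force: 0.0
```

```bash
python3 - <<'E'
from h import *
im,p=grab('wrist','w5')
for c,z in (('green',.09),('white',.058),('white',.037)):
    for b in blobs(mask(im,c),700): print(c,z,b.mean(0).round(),*rect(p,b,z))
im,p=grab('top')
for c,z in (('green',.1),('blue',.08),('white',.048)):
    for b in blobs(mask(im,c),60):
        r=rect(p,b,z)
        if abs(r[0][1])<320 and r[2]<110: print('T',c,*r)
go(660,-180,200,96)
E
```

```text
green 0.09 [283. 200.] [ 465.9 -298.6] 169.7 51.1 24.8
white 0.058 [217. 388.] [ 672.5 -406.7] 80.4 73.1 35.1
white 0.058 [284. 192.] [ 468.2 -298.9] 170.3 98.9 59.7
white 0.037 [217. 388.] [ 689.6 -414.1] 80.4 77.6 37.3
white 0.037 [284. 192.] [ 472.7 -299.7] 170.3 105.0 63.3
T green [ 658.5 -176.2] 6.4 49.0 28.7
T blue [441.6 139.8] 156.5 47.4 23.2
T blue [463.6   3.8] 152.2 46.1 24.3
T white [440.9 140.8] 157.3 100.7 61.0
T white [463.5   3.9] 152.3 99.9 61.7
T white [ 469.8 -301.7] 170.9 101.2 62.3
T white [ 662.6 -182.6] 5.9 103.3 63.3
tcp [ 467.4 -300.8  213.4] yaw 80.21 tilt [ 0.0012 -0.0009] t 8.9 q6 -2.04
 az total -0.276 | dx dy dz cm [-20.41  10.     1.34]
```

Call:
step_arm:
  series:
    - {"dx": 0, "dy": 0, "dz": 0, "ax": 0, "ay": 0, "az": -0.092, "grip": 0}
    - {"dx": 0, "dy": 0, "dz": 0, "ax": 0, "ay": 0, "az": -0.092, "grip": 0}
    - {"dx": 0, "dy": 0, "dz": 0, "ax": 0, "ay": 0, "az": -0.092, "grip": 0}
    - {"dx": -3.4, "dy": 1.7, "dz": 0, "ax": 0, "ay": 0, "az": 0, "grip": 0}
    - {"dx": -3.4, "dy": 1.7, "dz": 0, "ax": 0, "ay": 0, "az": 0, "grip": 0}
    - {"dx": -3.4, "dy": 1.7, "dz": 0, "ax": 0, "ay": 0, "az": 0, "grip": 0}
    - {"dx": -3.4, "dy": 1.7, "dz": 0, "ax": 0, "ay": 0, "az": 0, "grip": 0}
    - {"dx": -3.4, "dy": 1.7, "dz": 0, "ax": 0, "ay": 0, "az": 0, "grip": 0}
    - {"dx": -3.4, "dy": 1.5, "dz": 0, "ax": 0, "ay": 0, "az": 0, "grip": 0}
    - {"dx": 0, "dy": 0, "dz": 0, "ax": 0, "ay": 0, "az": 0, "grip": 0}
    - {"dx": 0, "dy": 0, "dz": 0, "ax": 0, "ay": 0, "az": 0, "grip": 0}
    - {"dx": 0, "dy": 0, "dz": 0, "ax": 0, "ay": 0, "az": 0, "grip": 0}

```text
clock: 9.93
tcp_pos: [0.659, -0.18, 0.2112]
ee_rot: [-0.001, -0.053, 0.999, 0.0]
force: [-0.1, 0.7, -0.0]
gripper_width: 1.0
grasp_force: 0.0
```

```bash
python3 - <<'E'
from h import *
im,p=grab('wrist','w6')
for c,z in (('green',.102),('white',.07)):
    for b in blobs(mask(im,c),1500): print(c,b.mean(0).round(),*rect(p,b,z))
go(660,-178,73,96)
E
```

```text
green [284. 206.] [ 655.7 -177.1] 6.7 52.4 24.9
white [ 51. 185.] [ 668.3 -382.7] 110.2 90.2 43.7
white [284. 198.] [ 658.2 -176.6] 6.0 99.3 60.0
white [511.  22.] [486.5 -16. ] 61.6 56.0 54.0
tcp [ 658.8 -180.4  212. ] yaw 95.99 tilt [-0.0015  0.0003] t 10.0 q6 -2.0
 az total -0.0 | dx dy dz cm [-0.14  0.23 13.9 ]
```

Call:
step_arm:
  series:
    - {"dx": 0.02, "dy": 0.38, "dz": 0, "ax": 0, "ay": 0, "az": 0, "grip": 0}
    - {"dx": 0, "dy": 0, "dz": 3, "ax": 0, "ay": 0, "az": 0, "grip": 0}
    - {"dx": 0, "dy": 0, "dz": 3, "ax": 0, "ay": 0, "az": 0, "grip": 0}
    - {"dx": 0, "dy": 0, "dz": 3, "ax": 0, "ay": 0, "az": 0, "grip": 0}
    - {"dx": 0, "dy": 0, "dz": 3, "ax": 0, "ay": 0, "az": 0, "grip": 0}
    - {"dx": 0, "dy": 0, "dz": 1.75, "ax": 0, "ay": 0, "az": 0, "grip": 0}
    - {"dx": 0, "dy": 0, "dz": 0, "ax": 0, "ay": 0, "az": 0, "grip": 255}
    - {"dx": 0, "dy": 0, "dz": 0, "ax": 0, "ay": 0, "az": 0, "grip": 255}
    - {"dx": 0, "dy": 0, "dz": 0, "ax": 0, "ay": 0, "az": 0, "grip": 255}
    - {"dx": 0, "dy": 0, "dz": 0, "ax": 0, "ay": 0, "az": 0, "grip": 255}
    - {"dx": 0, "dy": 0, "dz": 0, "ax": 0, "ay": 0, "az": 0, "grip": 255}
    - {"dx": 0, "dy": 0, "dz": 0, "ax": 0, "ay": 0, "az": 0, "grip": 255}

```text
clock: 10.98
tcp_pos: [0.6594, -0.1762, 0.0766]
ee_rot: [0.001, -0.053, 0.999, -0.0]
force: [-0.1, -0.5, 0.2]
gripper_width: 0.611
grasp_force: 0.0
```

Call:
step_arm:
  series:
    - {"dx": 0, "dy": 0, "dz": 0, "ax": 0, "ay": 0, "az": 0, "grip": 255}
    - {"dx": 0, "dy": 0, "dz": 0, "ax": 0, "ay": 0, "az": 0, "grip": 255}
    - {"dx": 0, "dy": 0, "dz": 0, "ax": 0, "ay": 0, "az": 0, "grip": 255}
    - {"dx": 0, "dy": 0, "dz": 0, "ax": 0, "ay": 0, "az": 0, "grip": 255}
    - {"dx": 0, "dy": 0, "dz": 0, "ax": 0, "ay": 0, "az": 0, "grip": 255}
    - {"dx": 0, "dy": 0, "dz": 0, "ax": 0, "ay": 0, "az": 0, "grip": 255}
    - {"dx": 0, "dy": 0, "dz": 0, "ax": 0, "ay": 0, "az": 0, "grip": 255}
    - {"dx": 0, "dy": 0, "dz": 0, "ax": 0, "ay": 0, "az": 0, "grip": 255}
    - {"dx": 0, "dy": 0, "dz": 0, "ax": 0, "ay": 0, "az": 0, "grip": 255}

```text
clock: 11.73
tcp_pos: [0.6591, -0.1761, 0.0754]
ee_rot: [0.0, -0.053, 0.999, -0.0]
force: [0.5, -1.0, 0.7]
gripper_width: 0.273
grasp_force: 40.0
```

Call:
step_arm:
  series:
    - {"dx": 0, "dy": 0, "dz": -1, "ax": 0, "ay": 0, "az": 0, "grip": 255}
    - {"dx": 0, "dy": 0, "dz": -1.5, "ax": 0, "ay": 0, "az": 0, "grip": 255}
    - {"dx": 0, "dy": 0, "dz": -2, "ax": 0, "ay": 0, "az": 0, "grip": 255}
    - {"dx": 0, "dy": 0, "dz": -3, "ax": 0, "ay": 0, "az": 0, "grip": 255}
    - {"dx": 0, "dy": 0, "dz": -3, "ax": 0, "ay": 0, "az": 0, "grip": 255}
    - {"dx": 0, "dy": 0, "dz": -2, "ax": 0, "ay": 0, "az": 0, "grip": 255}
    - {"dx": 0, "dy": 0, "dz": 0, "ax": 0, "ay": 0, "az": 0.09, "grip": 255}
    - {"dx": 0, "dy": 0, "dz": 0, "ax": 0, "ay": 0, "az": 0.09, "grip": 255}
    - {"dx": 0, "dy": 0, "dz": 0, "ax": 0, "ay": 0, "az": 0.09, "grip": 255}
    - {"dx": 0, "dy": 0, "dz": 0, "ax": 0, "ay": 0, "az": 0, "grip": 255}
    - {"dx": 0, "dy": 0, "dz": 0, "ax": 0, "ay": 0, "az": 0, "grip": 255}

```text
clock: 12.65
tcp_pos: [0.659, -0.1759, 0.2007]
ee_rot: [-0.0, 0.081, 0.997, 0.0]
force: [-0.2, 0.6, -3.0]
gripper_width: 0.278
grasp_force: 40.0
```

```bash
cat >> h.py <<'E'
def held(im,p,color_row=(120,200)):
    o=manip.get_obs(); q=o['ee_rot']; M=R.from_quat([q[1],q[2],q[3],q[0]]).as_matrix()
    col=im[120:215,255:310].mean((1,2)); r=120+np.argmax(np.diff(col))+1
    e=cast(p,[(282,r)],o['tcp_pos'][2]-.0045)[0]
    print('held: edge row',r,'edge along toolX mm (50=centred)',((e-o['tcp_pos'])@M[:,0]*1000).round(1),'grip',o['gripper_width'],o['grasp_force'],'F',o['force'].round(1))
E
python3 - <<'E'
from h import *
im,p=grab('wrist','w7'); held(im,p)
for b in blobs(mask(im,'white'),1000): print('white',b.mean(0).round(),*rect(p,b,manip.get_obs()['tcp_pos'][2]-.0045))
go(454.3,-383.2,200,80.3)
E
```

```text
held: edge row 163 edge along toolX mm (50=centred) 50.7 grip 0.272075202233893 39.97461497783661 F [ 0.8 -0.2 -2.6]
white [520. 253.] [683.2 -49.4] 175.5 86.7 18.2
white [ 41. 222.] [ 624.1 -293.3] 159.9 53.1 47.5
white [282. 207.] [ 634.7 -170.3] 80.7 59.4 52.8
white [96. 33.] [ 535.2 -241.8] 80.1 37.5 25.2
tcp [ 659.  -175.9  200.6] yaw 80.74 tilt [-0.0003  0.0002] t 12.7 q6 -1.72
 az total 0.008 | dx dy dz cm [ 16.68 -23.88   0.06]
```

Call:
step_arm:
  series:
    - {"dx": 2.08, "dy": -2.98, "dz": 0, "ax": 0, "ay": 0, "az": 0, "grip": 255}
    - {"dx": 2.08, "dy": -2.98, "dz": 0, "ax": 0, "ay": 0, "az": 0, "grip": 255}
    - {"dx": 2.08, "dy": -2.98, "dz": 0, "ax": 0, "ay": 0, "az": 0, "grip": 255}
    - {"dx": 2.08, "dy": -2.98, "dz": 0, "ax": 0, "ay": 0, "az": 0, "grip": 255}
    - {"dx": 2.08, "dy": -2.98, "dz": 0, "ax": 0, "ay": 0, "az": 0, "grip": 255}
    - {"dx": 2.08, "dy": -2.98, "dz": 0, "ax": 0, "ay": 0, "az": 0, "grip": 255}
    - {"dx": 2.08, "dy": -2.98, "dz": 0, "ax": 0, "ay": 0, "az": 0, "grip": 255}
    - {"dx": 2.08, "dy": -2.98, "dz": 0, "ax": 0, "ay": 0, "az": 0, "grip": 255}
    - {"dx": 0, "dy": 0, "dz": 4, "ax": 0, "ay": 0, "az": 0.007, "grip": 255}
    - {"dx": 0, "dy": 0, "dz": 4, "ax": 0, "ay": 0, "az": 0, "grip": 255}
    - {"dx": 0, "dy": 0, "dz": 0, "ax": 0, "ay": 0, "az": 0, "grip": 255}
    - {"dx": 0, "dy": 0, "dz": 0, "ax": 0, "ay": 0, "az": 0, "grip": 255}

```text
clock: 13.7
tcp_pos: [0.4553, -0.3834, 0.1199]
ee_rot: [-0.001, 0.085, 0.996, 0.001]
force: [1.0, 0.4, -2.2]
gripper_width: 0.28
grasp_force: 40.0
```

```bash
python3 - <<'E'
from h import *
im,p=grab('wrist','w8'); held(im,p)
for c,z in (('red',.037),('white',.037)):
    for b in blobs(mask(im,c),60): print(c,b.mean(0).round(),*rect(p,b,z))
go(454.3,-383.1,64.2,80.3)
E
```

```text
held: edge row 163 edge along toolX mm (50=centred) 52.2 grip 0.2741333615362654 39.98676002025604 F [-0.  -0.1 -2.1]
red [341. 182.] [ 456.6 -341. ] 79.7 168.7 123.3
white [288. 401.] [ 614.3 -402.4] 69.1 79.0 25.1
white [541. 398.] [ 647.5 -192.3] 6.2 45.6 4.4
white [282. 326.] [ 537.3 -395.5] 80.2 53.0 27.5
white [283. 207.] [ 451.6 -380.8] 80.2 84.6 74.5
white [405. 221.] [ 475.9 -293. ] 170.2 108.1 64.5
white [302. 152.] [ 409.7 -359.3] 170.9 8.4 4.3
tcp [ 456.4 -384.1  122.1] yaw 80.26 tilt [ 0.0006 -0.0005] t 13.8 q6 -2.16
 az total -0.001 | dx dy dz cm [0.22 0.06 5.79]
```

View pics/w8.png

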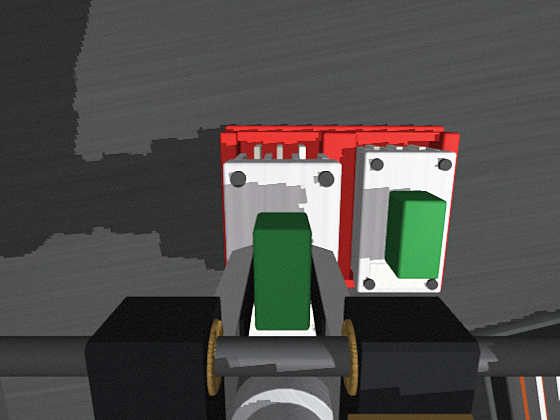

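The fins show at columns 257, 281 and 302, under a case spanning 224-341, so it is aligned. The first module sits level in slot 2. Descending.

Call:
step_arm:
  series:
    - {"dx": 0.1, "dy": 0.06, "dz": 1.5, "ax": 0, "ay": 0, "az": 0, "grip": 255}
    - {"dx": 0, "dy": 0, "dz": 1.3, "ax": 0, "ay": 0, "az": 0, "grip": 255}
    - {"dx": 0, "dy": 0, "dz": 0.8, "ax": 0, "ay": 0, "az": 0, "grip": 255}
    - {"dx": 0, "dy": 0, "dz": 0.8, "ax": 0, "ay": 0, "az": 0, "grip": 255}
    - {"dx": 0, "dy": 0, "dz": 0.7, "ax": 0, "ay": 0, "az": 0, "grip": 255}
    - {"dx": 0, "dy": 0, "dz": 0.5, "ax": 0, "ay": 0, "az": 0, "grip": 255}
    - {"dx": 0, "dy": 0, "dz": 0, "ax": 0, "ay": 0, "az": 0, "grip": 255}
    - {"dx": 0, "dy": 0, "dz": 0, "ax": 0, "ay": 0, "az": 0, "grip": 255}
    - {"dx": 0, "dy": 0, "dz": 0, "ax": 0, "ay": 0, "az": 0, "grip": 255}

```text
clock: 14.5
tcp_pos: [0.4552, -0.3834, 0.065]
ee_rot: [0.0, 0.086, 0.996, -0.0]
force: [0.2, -0.9, -2.6]
gripper_width: 0.275
grasp_force: 40.0
```

Call:
step_arm:
  series:
    - {"dx": 0, "dy": 0, "dz": 0.13, "ax": 0, "ay": 0, "az": 0, "grip": 255}
    - {"dx": 0, "dy": 0, "dz": 0, "ax": 0, "ay": 0, "az": 0, "grip": 255}
    - {"dx": 0, "dy": 0, "dz": 0, "ax": 0, "ay": 0, "az": 0, "grip": 120}
    - {"dx": 0, "dy": 0, "dz": 0, "ax": 0, "ay": 0, "az": 0, "grip": 120}
    - {"dx": 0, "dy": 0, "dz": 0, "ax": 0, "ay": 0, "az": 0, "grip": 120}
    - {"dx": 0, "dy": 0, "dz": 0, "ax": 0, "ay": 0, "az": 0, "grip": 120}
    - {"dx": 0, "dy": 0, "dz": -2, "ax": 0, "ay": 0, "az": 0, "grip": 120}
    - {"dx": 0, "dy": 0, "dz": -3.5, "ax": 0, "ay": 0, "az": 0, "grip": 120}
    - {"dx": 0, "dy": 0, "dz": -3.5, "ax": 0, "ay": 0, "az": 0, "grip": 120}
    - {"dx": 0, "dy": 0, "dz": -3.5, "ax": 0, "ay": 0, "az": 0, "grip": 120}
    - {"dx": 0, "dy": 0, "dz": -2.5, "ax": 0, "ay": 0, "az": 0, "grip": 60}
    - {"dx": 0, "dy": 0, "dz": 0, "ax": 0, "ay": 0, "az": 0, "grip": 60}

```text
clock: 15.5
tcp_pos: [0.4561, -0.3843, 0.2192]
ee_rot: [0.003, 0.086, 0.996, -0.003]
force: [0.8, 0.6, -0.0]
gripper_width: 0.635
grasp_force: 0.0
```

```bash
python3 - <<'E'
from h import *
im,p=grab('wrist','w9')
for c,z in (('green',.09),('white',.058)):
    for b in blobs(mask(im,c),700): print(c,z,b.mean(0).round(),*rect(p,b,z))
im,p=grab('top','top2')
for c,z in (('green',.1),('blue',.08),('orange',.022),('white',.048)):
    for b in blobs(mask(im,c),40):
        r=rect(p,b,z)
        if abs(r[0][1])<420 and r[2]<110: print('T',c,*r)
go(463.5,3.8,200,62.2)
E
```

```text
green 0.09 [380. 197.] [ 465.8 -299.3] 174.4 53.9 27.6
green 0.09 [283. 197.] [ 451.8 -381. ] 169.6 52.6 24.9
white 0.058 [285. 386.] [ 672.  -416.3] 80.4 78.1 33.8
white 0.058 [373. 190.] [ 468.1 -299. ] 170.2 98.6 59.4
white 0.058 [284. 190.] [ 453.8 -381.3] 170.3 98.8 59.7
T green [ 456.5 -372.4] 170.6 46.4 29.1
T green [ 470.1 -293. ] 169.6 46.0 30.0
T blue [441.6 139.8] 156.5 47.4 23.2
T blue [463.6   3.8] 152.2 46.1 24.3
T orange [265.8 300.5] 18.1 92.8 6.5
T orange [630.1  40.4] 11.4 93.9 10.5
T orange [633.   23.4] 11.3 93.3 7.5
T orange [634.1 178.2] 1.9 94.2 9.7
T orange [634.2 195.2] 1.9 94.2 7.7
T orange [634.5 211.1] 179.4 93.9 6.0
T orange [633.3 227.7] 179.4 96.9 9.0
T orange [635.9   7.5] 11.3 93.3 7.2
T orange [640.2  -8.9] 11.7 97.0 9.1
T orange [ 659.2 -156.5] 6.1 95.4 8.3
T orange [816.5 235.6] 4.3 93.4 9.3
T orange [815.2 251.8] 5.1 96.2 8.7
T orange [819.2 203.2] 5.0 93.2 9.1
T orange [817.8 219.5] 4.5 96.2 9.1
T orange [846.4 -58.8] 7.5 94.4 8.6
T orange [849.3 -74.8] 7.0 94.4 8.0
T orange [850.5 -90.6] 7.2 97.1 7.0
T white [440.9 140.8] 157.3 100.7 61.0
T white [ 455.5 -384.2] 170.9 101.6 63.5
T white [463.5   3.9] 152.3 99.9 61.7
T white [ 469.6 -302.2] 170.4 101.2 62.6
T white [635.5   2.2] 10.4 97.9 7.6
T white [ 654.6 -405.9] 89.1 96.0 92.8
T white [ 659.6 -176.2] 6.4 96.9 8.0
T white [ 658.1 -160.6] 5.9 99.5 8.3
T white [ 660.8 -192.6] 6.4 99.5 7.2
tcp [ 455.1 -383.3  213.7] yaw 80.16 tilt [ 0.0012 -0.0011] t 15.6 q6 -2.16
 az total 0.313 | dx dy dz cm [17.31 34.63  1.37]
```

Call:
step_arm:
  series:
    - {"dx": 0, "dy": 0, "dz": 0, "ax": 0, "ay": 0, "az": 0.104, "grip": 0}
    - {"dx": 0, "dy": 0, "dz": 0, "ax": 0, "ay": 0, "az": 0.104, "grip": 0}
    - {"dx": 0, "dy": 0, "dz": 0, "ax": 0, "ay": 0, "az": 0.105, "grip": 0}
    - {"dx": 1.73, "dy": 3.46, "dz": 0, "ax": 0, "ay": 0, "az": 0, "grip": 0}
    - {"dx": 1.73, "dy": 3.46, "dz": 0, "ax": 0, "ay": 0, "az": 0, "grip": 0}
    - {"dx": 1.73, "dy": 3.46, "dz": 0, "ax": 0, "ay": 0, "az": 0, "grip": 0}
    - {"dx": 1.73, "dy": 3.46, "dz": 0, "ax": 0, "ay": 0, "az": 0, "grip": 0}
    - {"dx": 1.73, "dy": 3.46, "dz": 0, "ax": 0, "ay": 0, "az": 0, "grip": 0}
    - {"dx": 1.73, "dy": 3.46, "dz": 0, "ax": 0, "ay": 0, "az": 0, "grip": 0}
    - {"dx": 1.73, "dy": 3.46, "dz": 0, "ax": 0, "ay": 0, "az": 0, "grip": 0}
    - {"dx": 1.73, "dy": 3.46, "dz": 0, "ax": 0, "ay": 0, "az": 0, "grip": 0}
    - {"dx": 1.73, "dy": 3.46, "dz": 0, "ax": 0, "ay": 0, "az": 0, "grip": 0}

```text
clock: 16.6
tcp_pos: [0.4613, -0.0332, 0.2117]
ee_rot: [-0.001, 0.24, 0.971, -0.0]
force: [0.8, -0.2, 0.5]
gripper_width: 0.997
grasp_force: 0.0
```

Call:
step_arm:
  series:
    - {"dx": 1.73, "dy": 3.46, "dz": 0, "ax": 0, "ay": 0, "az": 0, "grip": 0}
    - {"dx": 0, "dy": 0, "dz": 0, "ax": 0, "ay": 0, "az": 0, "grip": 0}
    - {"dx": 0, "dy": 0, "dz": 0, "ax": 0, "ay": 0, "az": 0, "grip": 0}
    - {"dx": 0, "dy": 0, "dz": 0, "ax": 0, "ay": 0, "az": 0, "grip": 0}

```text
clock: 16.93
tcp_pos: [0.4628, 0.0034, 0.2122]
ee_rot: [-0.001, 0.24, 0.971, -0.0]
force: [0.3, -0.4, -0.2]
gripper_width: 0.997
grasp_force: 0.0
```

```bash
python3 - <<'E'
from h import *
im,p=grab('wrist','w10')
for c,z in (('blue',.08),('white',.048)):
    for b in blobs(mask(im,c),1000): print(c,b.mean(0).round(),*rect(p,b,z))
go(463.5,3.8,52.5,62.2)
E
```

```text
blue [282. 201.] [460.6   5.6] 151.7 49.0 25.0
blue [418. 101.] [438.8 141.7] 158.0 49.1 24.6
white [219. 404.] [ 635.8 -170.3] 6.6 81.0 46.6
white [282. 191.] [460.8   5.7] 151.7 100.6 59.9
white [406. 100.] [439.1 142.2] 157.1 99.5 59.7
tcp [462.8   2.9 212.3] yaw 62.18 tilt [-0.0015 -0.    ] t 17.0 q6 -1.16
 az total -0.0 | dx dy dz cm [-1.000e-02  1.100e-01  1.598e+01]
```

Call:
step_arm:
  series:
    - {"dx": 0.31, "dy": 0.14, "dz": 0, "ax": 0, "ay": 0, "az": 0.008, "grip": 0}
    - {"dx": 0, "dy": 0, "dz": 3.5, "ax": 0, "ay": 0, "az": 0, "grip": 0}
    - {"dx": 0, "dy": 0, "dz": 3.5, "ax": 0, "ay": 0, "az": 0, "grip": 0}
    - {"dx": 0, "dy": 0, "dz": 3.5, "ax": 0, "ay": 0, "az": 0, "grip": 0}
    - {"dx": 0, "dy": 0, "dz": 3.4, "ax": 0, "ay": 0, "az": 0, "grip": 0}
    - {"dx": 0, "dy": 0, "dz": 2, "ax": 0, "ay": 0, "az": 0, "grip": 0}
    - {"dx": 0, "dy": 0, "dz": 0, "ax": 0, "ay": 0, "az": 0, "grip": 0}
    - {"dx": 0, "dy": 0, "dz": 0, "ax": 0, "ay": 0, "az": 0, "grip": 255}
    - {"dx": 0, "dy": 0, "dz": 0, "ax": 0, "ay": 0, "az": 0, "grip": 255}
    - {"dx": 0, "dy": 0, "dz": 0, "ax": 0, "ay": 0, "az": 0, "grip": 255}
    - {"dx": 0, "dy": 0, "dz": 0, "ax": 0, "ay": 0, "az": 0, "grip": 255}
    - {"dx": 0, "dy": 0, "dz": 0, "ax": 0, "ay": 0, "az": 0, "grip": 255}
  squeeze: 55

```text
clock: 17.98
tcp_pos: [0.4615, 0.0062, 0.0551]
ee_rot: [0.001, 0.244, 0.97, 0.0]
force: [1.1, 0.0, 0.7]
gripper_width: 0.682
grasp_force: 0.0
```

Call:
step_arm:
  series:
    - {"dx": 0, "dy": 0, "dz": 0, "ax": 0, "ay": 0, "az": 0, "grip": 255}
    - {"dx": 0, "dy": 0, "dz": 0, "ax": 0, "ay": 0, "az": 0, "grip": 255}
    - {"dx": 0, "dy": 0, "dz": 0, "ax": 0, "ay": 0, "az": 0, "grip": 255}
    - {"dx": 0, "dy": 0, "dz": 0, "ax": 0, "ay": 0, "az": 0, "grip": 255}
    - {"dx": 0, "dy": 0, "dz": 0, "ax": 0, "ay": 0, "az": 0, "grip": 255}
    - {"dx": 0, "dy": 0, "dz": 0, "ax": 0, "ay": 0, "az": 0, "grip": 255}
    - {"dx": 0, "dy": 0, "dz": 0, "ax": 0, "ay": 0, "az": 0, "grip": 255}
    - {"dx": 0, "dy": 0, "dz": 0, "ax": 0, "ay": 0, "az": 0, "grip": 255}
    - {"dx": 0, "dy": 0, "dz": 0, "ax": 0, "ay": 0, "az": 0, "grip": 255}
    - {"dx": 0, "dy": 0, "dz": 0, "ax": 0, "ay": 0, "az": 0, "grip": 255}

```text
clock: 18.82
tcp_pos: [0.4609, 0.0063, 0.054]
ee_rot: [-0.0, 0.244, 0.97, -0.0]
force: [0.1, 0.3, -2.6]
gripper_width: 0.273
grasp_force: 54.9
```

Call:
step_arm:
  series:
    - {"dx": 0, "dy": 0, "dz": -1, "ax": 0, "ay": 0, "az": 0, "grip": 255}
    - {"dx": 0, "dy": 0, "dz": -2, "ax": 0, "ay": 0, "az": 0, "grip": 255}
    - {"dx": 0, "dy": 0, "dz": -3, "ax": 0, "ay": 0, "az": 0, "grip": 255}
    - {"dx": 0, "dy": 0, "dz": -3, "ax": 0, "ay": 0, "az": 0, "grip": 255}
    - {"dx": 0, "dy": 0, "dz": -3, "ax": 0, "ay": 0, "az": 0, "grip": 255}
    - {"dx": 0, "dy": 0, "dz": -2, "ax": 0, "ay": 0, "az": -0.11, "grip": 255}
    - {"dx": 0, "dy": 0, "dz": 0, "ax": 0, "ay": 0, "az": -0.11, "grip": 255}
    - {"dx": 0, "dy": 0, "dz": 0, "ax": 0, "ay": 0, "az": -0.11, "grip": 255}
    - {"dx": 0, "dy": 0, "dz": 0, "ax": 0, "ay": 0, "az": -0.12, "grip": 255}
    - {"dx": 0, "dy": 0, "dz": 0, "ax": 0, "ay": 0, "az": -0.12, "grip": 255}
    - {"dx": 0, "dy": 0, "dz": 0, "ax": 0, "ay": 0, "az": -0.12, "grip": 255}
    - {"dx": 0, "dy": 0, "dz": 0, "ax": 0, "ay": 0, "az": 0, "grip": 255}

```text
clock: 19.82
tcp_pos: [0.4609, 0.0063, 0.1948]
ee_rot: [0.0, -0.101, 0.995, -0.0]
force: [-0.4, -0.0, -2.7]
gripper_width: 0.271
grasp_force: 54.9
```

```bash
python3 - <<'E'
from h import *
im,p=grab('wrist'); held(im,p)
go(753,40,200,101.3)
go(633.8,15.8,200,101.3)
E
```

```text
held: edge row 168 edge along toolX mm (50=centred) 47.7 grip 0.27303955217804354 54.93752181529999 F [ 0.1  0.6 -2.9]
tcp [461.    6.3 194.8] yaw 101.19 tilt [ 0.0005 -0.    ] t 19.9 q6 -1.83
 az total -0.002 | dx dy dz cm [-29.3   -2.42  -0.52]
tcp [461.    6.3 194.8] yaw 101.19 tilt [ 0.0005 -0.    ] t 19.9 q6 -1.83
 az total -0.002 | dx dy dz cm [-17.13  -2.46  -0.52]
```

Call:
step_arm:
  series:
    - {"dx": -2.85, "dy": -0.41, "dz": 0, "ax": 0, "ay": 0, "az": 0, "grip": 255}
    - {"dx": -2.85, "dy": -0.41, "dz": 0, "ax": 0, "ay": 0, "az": 0, "grip": 255}
    - {"dx": -2.85, "dy": -0.41, "dz": 0, "ax": 0, "ay": 0, "az": 0, "grip": 255}
    - {"dx": -2.85, "dy": -0.41, "dz": 0, "ax": 0, "ay": 0, "az": 0, "grip": 255}
    - {"dx": -2.85, "dy": -0.41, "dz": 0, "ax": 0, "ay": 0, "az": 0, "grip": 255}
    - {"dx": -2.85, "dy": -0.41, "dz": 0, "ax": 0, "ay": 0, "az": 0, "grip": 255}
    - {"dx": 0, "dy": 0, "dz": 3.5, "ax": 0, "ay": 0, "az": 0, "grip": 255}
    - {"dx": 0, "dy": 0, "dz": 3.5, "ax": 0, "ay": 0, "az": 0, "grip": 255}
    - {"dx": 0, "dy": 0, "dz": 0, "ax": 0, "ay": 0, "az": 0, "grip": 255}
    - {"dx": 0, "dy": 0, "dz": 0, "ax": 0, "ay": 0, "az": 0, "grip": 255}
    - {"dx": 0, "dy": 0, "dz": 0, "ax": 0, "ay": 0, "az": 0, "grip": 255}

```text
clock: 20.78
tcp_pos: [0.6342, 0.0156, 0.1266]
ee_rot: [0.001, -0.097, 0.995, -0.0]
force: [0.3, 0.0, -1.4]
gripper_width: 0.273
grasp_force: 54.9
```

```bash
python3 - <<'E'
from h import *
im,p=grab('wrist','w11'); held(im,p)
for c,z in (('orange',.022),('white',.041)):
    for b in blobs(mask(im,c),40): print(c,b.mean(0).round(),*rect(p,b,z))
X=np.array([634.8,15.8])/1000; th=np.radians(11.3); ex=np.array([np.cos(th),np.sin(th)]); ey=np.array([-ex[1],ex[0]])
for v in (-.016,0,.016): print('pred fin front end px',proj(p,np.r_[X-.048*ex+v*ey,.041]).round(0))
go(634.8,15.8,70,101.3)
E
```

```text
held: edge row 168 edge along toolX mm (50=centred) 48.0 grip 0.27340860259617883 54.938594698905945 F [-0.  -0.1 -2.1]
orange [486. 246.] [633.3 186.4] 1.8 95.7 1.4
orange [315. 155.] [586.3  34.4] 12.3 11.5 9.2
orange [294. 155.] [589.5  18.4] 101.2 11.6 11.4
orange [273. 155.] [592.8   1.8] 101.2 11.5 11.4
orange [252. 155.] [595.9 -13.9] 11.2 11.4 10.0
orange [ 56. 193.] [ 656.9 -159.5] 6.2 95.9 2.2
white [290. 398.] [790.3  55.3] 175.5 49.2 14.9
white [299. 329.] [724.8  49.2] 139.9 43.1 23.4
white [253. 321.] [722.   11.6] 11.2 28.8 8.1
white [541. 265.] [634.8 221.2] 1.8 94.8 5.1
white [523. 258.] [632.4 205.1] 1.8 101.3 5.0
white [503. 255.] [633. 189.] 1.9 101.2 4.9
white [ 96. 220.] [ 664.4 -118.5] 4.3 73.2 6.2
white [282. 209.] [633.   17.1] 101.2 85.2 72.4
white [306. 155.] [585.8  25.3] 12.0 11.4 4.3
white [284. 155.] [588.8   9.9] 11.2 11.3 2.8
white [262. 157.] [591.9  -4. ] 10.3 12.0 7.2
white [ 26. 191.] [ 658.8 -166.5] 0.2 103.2 44.3
white [510.  16.] [480.1 135.6] 101.2 68.5 34.3
pred fin front end px [[257. 153.]]
pred fin front end px [[279. 153.]]
pred fin front end px [[302. 153.]]
tcp [634.5  15.6 127.1] yaw 101.21 tilt [ 0.0036 -0.0001] t 20.8 q6 -1.8
 az total -0.001 | dx dy dz cm [-0.04  0.01  5.71]
```

View pics/w11.png

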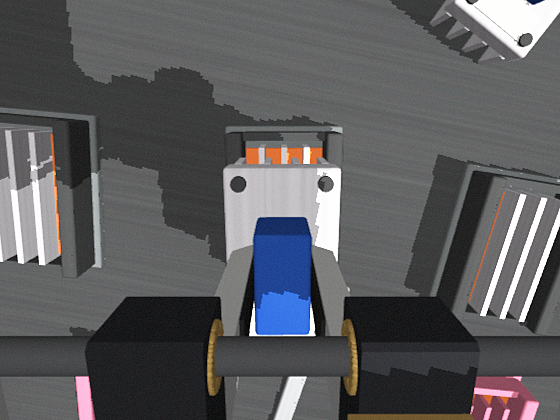

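Fin ends are at columns 262, 284 and 306 and the case is centred at 282, so the dock lies about 1.3 mm to +y. The neighbouring empty docks are clear on both sides. I'll correct and descend.

Call:
step_arm:
  series:
    - {"dx": 0.25, "dy": 0.13, "dz": 1, "ax": 0, "ay": 0, "az": 0, "grip": 255}
    - {"dx": 0, "dy": 0, "dz": 1, "ax": 0, "ay": 0, "az": 0, "grip": 255}
    - {"dx": 0, "dy": 0, "dz": 0.7, "ax": 0, "ay": 0, "az": 0, "grip": 255}
    - {"dx": 0, "dy": 0, "dz": 0.6, "ax": 0, "ay": 0, "az": 0, "grip": 255}
    - {"dx": 0, "dy": 0, "dz": 0.6, "ax": 0, "ay": 0, "az": 0, "grip": 255}
    - {"dx": 0, "dy": 0, "dz": 0.6, "ax": 0, "ay": 0, "az": 0, "grip": 255}
    - {"dx": 0, "dy": 0, "dz": 0.4, "ax": 0, "ay": 0, "az": 0, "grip": 255}
    - {"dx": 0, "dy": 0, "dz": 0, "ax": 0, "ay": 0, "az": 0, "grip": 255}
    - {"dx": 0, "dy": 0, "dz": 0, "ax": 0, "ay": 0, "az": 0, "grip": 255}

```text
clock: 21.58
tcp_pos: [0.6308, 0.0164, 0.075]
ee_rot: [-0.0, -0.098, 0.995, 0.0]
force: [-0.7, 1.1, -2.0]
gripper_width: 0.275
grasp_force: 54.9
```

Call:
step_arm:
  series:
    - {"dx": 0, "dy": 0, "dz": 0.2, "ax": 0, "ay": 0, "az": 0, "grip": 255}
    - {"dx": 0, "dy": 0, "dz": 0.2, "ax": 0, "ay": 0, "az": 0, "grip": 255}
    - {"dx": 0, "dy": 0, "dz": 0.2, "ax": 0, "ay": 0, "az": 0, "grip": 255}
    - {"dx": 0, "dy": 0, "dz": 0, "ax": 0, "ay": 0, "az": 0, "grip": 255}
    - {"dx": 0, "dy": 0, "dz": 0, "ax": 0, "ay": 0, "az": 0, "grip": 255}

```text
clock: 22.0
tcp_pos: [0.6312, 0.0164, 0.07]
ee_rot: [0.001, -0.098, 0.995, -0.0]
force: [-1.7, -0.8, 5.1]
gripper_width: 0.272
grasp_force: 54.9
```

Call:
step_arm:
  series:
    - {"dx": 0, "dy": 0, "dz": 0.15, "ax": 0, "ay": 0, "az": 0, "grip": 255}
    - {"dx": 0, "dy": 0, "dz": 0.1, "ax": 0, "ay": 0, "az": 0, "grip": 255}
    - {"dx": 0, "dy": 0, "dz": 0, "ax": 0, "ay": 0, "az": 0, "grip": 255}
    - {"dx": 0, "dy": 0, "dz": 0, "ax": 0, "ay": 0, "az": 0, "grip": 255}
    - {"dx": 0, "dy": 0, "dz": 0, "ax": 0, "ay": 0, "az": 0, "grip": 255}

```text
clock: 22.42
tcp_pos: [0.6313, 0.0164, 0.0678]
ee_rot: [0.001, -0.098, 0.995, -0.0]
force: [-3.5, -0.3, 9.1]
gripper_width: 0.273
grasp_force: 55.0
```

Call:
step_arm:
  series:
    - {"dx": 0, "dy": 0, "dz": 0.1, "ax": 0, "ay": 0, "az": 0, "grip": 255}
    - {"dx": 0, "dy": 0, "dz": 0.1, "ax": 0, "ay": 0, "az": 0, "grip": 255}
    - {"dx": 0, "dy": 0, "dz": 0, "ax": 0, "ay": 0, "az": 0, "grip": 255}
    - {"dx": 0, "dy": 0, "dz": 0, "ax": 0, "ay": 0, "az": 0, "grip": 255}
    - {"dx": 0, "dy": 0, "dz": 0, "ax": 0, "ay": 0, "az": 0, "grip": 255}

```text
clock: 22.83
tcp_pos: [0.6316, 0.0162, 0.0676]
ee_rot: [0.001, -0.098, 0.995, -0.0]
force: [-8.4, -1.9, 24.0]
gripper_width: 0.271
grasp_force: 55.0
```

Call:
step_arm:
  series:
    - {"dx": 0, "dy": 0, "dz": -0.18, "ax": 0, "ay": 0, "az": 0, "grip": 255}
    - {"dx": 0, "dy": 0, "dz": 0, "ax": 0, "ay": 0, "az": 0, "grip": 120}
    - {"dx": 0, "dy": 0, "dz": 0, "ax": 0, "ay": 0, "az": 0, "grip": 120}
    - {"dx": 0, "dy": 0, "dz": 0, "ax": 0, "ay": 0, "az": 0, "grip": 120}
    - {"dx": 0, "dy": 0, "dz": 0, "ax": 0, "ay": 0, "az": 0, "grip": 120}
    - {"dx": 0, "dy": 0, "dz": 0, "ax": 0, "ay": 0, "az": 0, "grip": 120}
    - {"dx": 0, "dy": 0, "dz": -2, "ax": 0, "ay": 0, "az": 0, "grip": 120}
    - {"dx": 0, "dy": 0, "dz": -3.5, "ax": 0, "ay": 0, "az": 0, "grip": 120}
    - {"dx": 0, "dy": 0, "dz": -3.5, "ax": 0, "ay": 0, "az": 0, "grip": 120}
    - {"dx": 0, "dy": 0, "dz": -3, "ax": 0, "ay": 0, "az": 0, "grip": 120}
    - {"dx": 0, "dy": 0, "dz": -2, "ax": 0, "ay": 0, "az": 0, "grip": 60}
    - {"dx": 0, "dy": 0, "dz": 0, "ax": 0, "ay": 0, "az": 0, "grip": 60}

```text
clock: 23.83
tcp_pos: [0.6323, 0.0165, 0.2115]
ee_rot: [0.004, -0.098, 0.995, -0.0]
force: [0.3, -0.0, -0.1]
gripper_width: 0.635
grasp_force: 0.0
```

```bash
python3 - <<'E'
from h import *
im,p=grab('wrist','w12')
for c,z in (('blue',.094),('white',.062)):
    for b in blobs(mask(im,c),700): print(c,z,b.mean(0).round(),*rect(p,b,z))
im,p=grab('top')
for c,z in (('green',.09),('blue',.08),('white',.048)):
    for b in blobs(mask(im,c),100):
        r=rect(p,b,z)
        if abs(r[0][1])<420 and r[2]<110: print('T',c,*r)
go(440,141,200,67)
E
```

```text
blue 0.094 [282. 205.] [632.1  18. ] 11.9 48.8 24.9
blue 0.094 [479.   9.] [456.9 127.8] 67.7 24.3 22.2
white 0.062 [293. 234.] [673.4  35. ] 22.1 196.2 76.2
white 0.062 [ 96. 179.] [ 650.9 -148.3] 6.0 93.7 12.0
white 0.062 [ 71. 176.] [ 653.3 -170.3] 6.3 94.4 28.1
white 0.062 [459.  28.] [457.6 128.4] 157.1 67.9 57.4
T green [ 456.1 -377.7] 170.6 46.8 32.2
T green [ 470.3 -296.1] 169.7 46.8 29.8
T blue [448.6 120.1] 157.2 47.0 22.8
T white [448.2 120.9] 157.3 101.4 61.5
T white [ 455.5 -383.8] 170.3 101.5 65.1
T white [ 469.8 -301.9] 170.2 101.0 61.7
T white [ 653.4 -405.6] 177.5 96.1 95.5
tcp [630.8  16.5 206.3] yaw 101.3 tilt [ 0.0005 -0.    ] t 23.9 q6 -1.8
 az total 0.599 | dx dy dz cm [22.43  4.01  0.63]
```

Call:
step_arm:
  series:
    - {"dx": 0, "dy": 0, "dz": 0, "ax": 0, "ay": 0, "az": 0.119, "grip": 0}
    - {"dx": 0, "dy": 0, "dz": 0, "ax": 0, "ay": 0, "az": 0.119, "grip": 0}
    - {"dx": 0, "dy": 0, "dz": 0, "ax": 0, "ay": 0, "az": 0.119, "grip": 0}
    - {"dx": 0, "dy": 0, "dz": 0, "ax": 0, "ay": 0, "az": 0.119, "grip": 0}
    - {"dx": 0, "dy": 0, "dz": 0, "ax": 0, "ay": 0, "az": 0.119, "grip": 0}
    - {"dx": 3.5, "dy": 0.42, "dz": 0, "ax": 0, "ay": 0, "az": 0, "grip": 0}
    - {"dx": 3.5, "dy": 0.42, "dz": 0, "ax": 0, "ay": 0, "az": 0, "grip": 0}
    - {"dx": 3.5, "dy": 0.42, "dz": 0, "ax": 0, "ay": 0, "az": 0, "grip": 0}
    - {"dx": 3.5, "dy": 0.42, "dz": 0, "ax": 0, "ay": 0, "az": 0, "grip": 0}
    - {"dx": 3.5, "dy": 0.42, "dz": 0, "ax": 0, "ay": 0, "az": 0, "grip": 0}
    - {"dx": 3.5, "dy": 0.41, "dz": 0, "ax": 0, "ay": 0, "az": 0, "grip": 0}
    - {"dx": 0, "dy": 0, "dz": 0, "ax": 0, "ay": 0, "az": 0, "grip": 0}

```text
clock: 24.93
tcp_pos: [0.4427, 0.1228, 0.205]
ee_rot: [-0.002, 0.196, 0.981, -0.0]
force: [0.4, -0.3, 0.5]
gripper_width: 0.998
grasp_force: 0.0
```

Call:
step_arm:
  series:
    - {"dx": 0, "dy": 0, "dz": 0, "ax": 0, "ay": 0, "az": 0, "grip": 0}
    - {"dx": 0, "dy": 0, "dz": 0, "ax": 0, "ay": 0, "az": 0, "grip": 0}
    - {"dx": 0, "dy": 0, "dz": 0, "ax": 0, "ay": 0, "az": 0, "grip": 0}

```text
clock: 25.18
tcp_pos: [0.4475, 0.1205, 0.2057]
ee_rot: [-0.001, 0.198, 0.98, -0.0]
force: [-0.7, -0.2, 0.8]
gripper_width: 0.998
grasp_force: 0.0
```

```bash
python3 - <<'E'
from h import *
im,p=grab('wrist','w13')
for c,z in (('blue',.08),('white',.048)):
    for b in blobs(mask(im,c),1000): print(c,b.mean(0).round(),*rect(p,b,z))
go(447,121,53,67)
E
```

```text
blue [255. 223.] [453.9  94. ] 158.1 52.9 26.0
blue [510.  87.] [429.9 322.9] 177.8 95.8 95.7
white [263. 392.] [642.9  13. ] 67.2 106.7 55.3
white [257. 214.] [455.8  92.9] 158.1 99.8 60.1
tcp [447.5 120.4 205.8] yaw 67.16 tilt [-0.0011 -0.0003] t 25.2 q6 -0.99
 az total 0.003 | dx dy dz cm [ 0.07  0.03 15.28]
```

```bash
python3 - <<'E'
from h import *
im,p=grab('wrist','w14')
for c,z in (('blue',.08),('white',.048)):
    for b in blobs(mask(im,c),1000): print(c,b.mean(0).round(),*rect(p,b,z))
# correct wrist bias 1.8 mm along tool y
go(455.5-.7,93.2-1.7,53,68)
E
```

```text
blue [255. 223.] [453.9  94. ] 158.3 52.9 26.1
blue [507.  84.] [429.9 322.8] 177.6 96.1 95.6
white [263. 392.] [643.2  13.4] 67.2 107.7 55.3
white [257. 214.] [455.8  92.8] 158.2 99.7 60.1
tcp [447.5 120.4 205.8] yaw 67.15 tilt [-0.001  -0.0002] t 25.3 q6 -0.99
 az total -0.015 | dx dy dz cm [-1.76 -2.41 15.28]
```

It has settled at (455,92). The knock was still under way in the earlier picture.

Call:
step_arm:
  series:
    - {"dx": 0, "dy": 0, "dz": 0, "ax": 0, "ay": 0, "az": -0.018, "grip": 0}
    - {"dx": -1.78, "dy": -2.4, "dz": 0, "ax": 0, "ay": 0, "az": 0, "grip": 0}
    - {"dx": 0, "dy": 0, "dz": 3.5, "ax": 0, "ay": 0, "az": 0, "grip": 0}
    - {"dx": 0, "dy": 0, "dz": 3.5, "ax": 0, "ay": 0, "az": 0, "grip": 0}
    - {"dx": 0, "dy": 0, "dz": 3.5, "ax": 0, "ay": 0, "az": 0, "grip": 0}
    - {"dx": 0, "dy": 0, "dz": 3, "ax": 0, "ay": 0, "az": 0, "grip": 0}
    - {"dx": 0, "dy": 0, "dz": 1.7, "ax": 0, "ay": 0, "az": 0, "grip": 0}
    - {"dx": 0, "dy": 0, "dz": 0, "ax": 0, "ay": 0, "az": 0, "grip": 255}
    - {"dx": 0, "dy": 0, "dz": 0, "ax": 0, "ay": 0, "az": 0, "grip": 255}
    - {"dx": 0, "dy": 0, "dz": 0, "ax": 0, "ay": 0, "az": 0, "grip": 255}
    - {"dx": 0, "dy": 0, "dz": 0, "ax": 0, "ay": 0, "az": 0, "grip": 255}
    - {"dx": 0, "dy": 0, "dz": 0, "ax": 0, "ay": 0, "az": 0, "grip": 255}

```text
clock: 26.28
tcp_pos: [0.4553, 0.0921, 0.0556]
ee_rot: [0.001, 0.189, 0.982, 0.0]
force: [-0.3, 0.3, 0.6]
gripper_width: 0.68
grasp_force: 0.0
```

Call:
step_arm:
  series:
    - {"dx": 0, "dy": 0, "dz": 0, "ax": 0, "ay": 0, "az": 0, "grip": 255}
    - {"dx": 0, "dy": 0, "dz": 0, "ax": 0, "ay": 0, "az": 0, "grip": 255}
    - {"dx": 0, "dy": 0, "dz": 0, "ax": 0, "ay": 0, "az": 0, "grip": 255}
    - {"dx": 0, "dy": 0, "dz": 0, "ax": 0, "ay": 0, "az": 0, "grip": 255}
    - {"dx": 0, "dy": 0, "dz": 0, "ax": 0, "ay": 0, "az": 0, "grip": 255}
    - {"dx": 0, "dy": 0, "dz": 0, "ax": 0, "ay": 0, "az": 0, "grip": 255}
    - {"dx": 0, "dy": 0, "dz": 0, "ax": 0, "ay": 0, "az": 0, "grip": 255}
    - {"dx": 0, "dy": 0, "dz": 0, "ax": 0, "ay": 0, "az": 0, "grip": 255}
    - {"dx": 0, "dy": 0, "dz": 0, "ax": 0, "ay": 0, "az": 0, "grip": 255}
    - {"dx": 0, "dy": 0, "dz": 0, "ax": 0, "ay": 0, "az": 0, "grip": 255}

```text
clock: 27.12
tcp_pos: [0.4545, 0.092, 0.0544]
ee_rot: [-0.0, 0.189, 0.982, -0.0]
force: [-0.2, -0.1, -0.6]
gripper_width: 0.273
grasp_force: 55.0
```

Call:
step_arm:
  series:
    - {"dx": 0, "dy": 0, "dz": -1, "ax": 0, "ay": 0, "az": 0, "grip": 255}
    - {"dx": 0, "dy": 0, "dz": -2, "ax": 0, "ay": 0, "az": 0, "grip": 255}
    - {"dx": 0, "dy": 0, "dz": -3, "ax": 0, "ay": 0, "az": 0, "grip": 255}
    - {"dx": 0, "dy": 0, "dz": -3, "ax": 0, "ay": 0, "az": 0, "grip": 255}
    - {"dx": 0, "dy": 0, "dz": -3, "ax": 0, "ay": 0, "az": 0, "grip": 255}
    - {"dx": 0, "dy": 0, "dz": -2.5, "ax": 0, "ay": 0, "az": -0.1, "grip": 255}
    - {"dx": 0, "dy": 0, "dz": 0, "ax": 0, "ay": 0, "az": -0.1, "grip": 255}
    - {"dx": 0, "dy": 0, "dz": 0, "ax": 0, "ay": 0, "az": -0.1, "grip": 255}
    - {"dx": 0, "dy": 0, "dz": 0, "ax": 0, "ay": 0, "az": -0.098, "grip": 255}
    - {"dx": 0, "dy": 0, "dz": 0, "ax": 0, "ay": 0, "az": 0, "grip": 255}
    - {"dx": 0, "dy": 0, "dz": 0, "ax": 0, "ay": 0, "az": 0, "grip": 255}

```text
clock: 28.03
tcp_pos: [0.4544, 0.0921, 0.1998]
ee_rot: [-0.0, -0.008, 1.0, 0.0]
force: [-0.6, -1.2, -1.9]
gripper_width: 0.271
grasp_force: 55.0
```

```bash
python3 - <<'E'
from h import *
im,p=grab('wrist','w15'); held(im,p)
for c,z in (('orange',.022),('white',.041)):
    for b in blobs(mask(im,c),100): print(c,b.mean(0).round(),*rect(p,b,z))
go(632.5,203.3,200,91.5)
E
```

```text
held: edge row 168 edge along toolX mm (50=centred) 48.0 grip 0.27333176723691327 54.96743202209473 F [ 0.1 -0.6 -3.4]
white [254. 401.] [683.5  66.8] 73.9 46.7 46.2
white [ 35. 397.] [ 680.2 -169.9] 5.7 56.1 48.9
white [281. 327.] [582.5  95.9] 90.8 68.4 36.6
white [282. 210.] [473.1  94.3] 90.8 108.2 91.4
tcp [454.5  92.1 199.7] yaw 90.84 tilt [-0.  0.] t 28.1 q6 -1.46
 az total -0.011 | dx dy dz cm [-18.09  10.65  -0.03]
```

Call:
step_arm:
  series:
    - {"dx": 0, "dy": 0, "dz": 0, "ax": 0, "ay": 0, "az": -0.017, "grip": 255}
    - {"dx": -2.97, "dy": 1.78, "dz": 0, "ax": 0, "ay": 0, "az": 0, "grip": 255}
    - {"dx": -2.97, "dy": 1.78, "dz": 0, "ax": 0, "ay": 0, "az": 0, "grip": 255}
    - {"dx": -2.97, "dy": 1.78, "dz": 0, "ax": 0, "ay": 0, "az": 0, "grip": 255}
    - {"dx": -2.97, "dy": 1.78, "dz": 0, "ax": 0, "ay": 0, "az": 0, "grip": 255}
    - {"dx": -2.97, "dy": 1.78, "dz": 0, "ax": 0, "ay": 0, "az": 0, "grip": 255}
    - {"dx": -2.97, "dy": 1.78, "dz": 0, "ax": 0, "ay": 0, "az": 0, "grip": 255}
    - {"dx": 0, "dy": 0, "dz": 3.7, "ax": 0, "ay": 0, "az": 0, "grip": 255}
    - {"dx": 0, "dy": 0, "dz": 3.5, "ax": 0, "ay": 0, "az": 0, "grip": 255}
    - {"dx": 0, "dy": 0, "dz": 0, "ax": 0, "ay": 0, "az": 0, "grip": 255}
    - {"dx": 0, "dy": 0, "dz": 0, "ax": 0, "ay": 0, "az": 0, "grip": 255}
    - {"dx": 0, "dy": 0, "dz": 0, "ax": 0, "ay": 0, "az": 0, "grip": 255}

```text
clock: 29.08
tcp_pos: [0.6295, 0.2051, 0.1298]
ee_rot: [0.001, -0.017, 1.0, 0.0]
force: [-0.2, -0.1, -1.4]
gripper_width: 0.274
grasp_force: 55.0
```

```bash
python3 - <<'E'
from h import *
im,p=grab('wrist','w16'); held(im,p)
for c,z in (('orange',.022),('white',.041)):
    for b in blobs(mask(im,c),40): print(c,b.mean(0).round(),*rect(p,b,z))
go(631.2,203.3,76.4,91.8)
E
```

```text
held: edge row 138 edge along toolX mm (50=centred) 63.0 grip 0.27259127593449145 54.96759831905365 F [ 0.2  0.5 -2.1]
orange [324. 398.] [807.9 252.8] 5.1 47.9 9.4
orange [307. 397.] [808.4 236.8] 4.7 48.0 11.6
orange [289. 398.] [809. 220.] 4.6 47.9 11.8
orange [272. 398.] [809.5 203.8] 4.6 47.9 10.0
orange [310. 158.] [587.4 227.3] 92.0 9.4 7.7
orange [288. 157.] [588. 211.] 92.0 10.8 7.7
orange [268. 157.] [588.5 194.3] 92.0 11.7 7.7
orange [248. 157.] [589.1 178.5] 92.0 9.3 7.7
white [282. 326.] [716.4 209.6] 91.9 53.5 29.1
white [127. 287.] [693.   86.4] 85.9 33.9 29.5
white [548. 285.] [681.4 416.5] 12.7 91.4 24.5
white [115. 228.] [643.3  80.9] 8.0 60.0 7.7
white [282. 210.] [629.5 207. ] 92.0 85.9 72.6
white [256. 158.] [586.7 187. ] 1.1 7.2 3.6
white [301. 158.] [585.6 218.5] 2.8 8.7 4.3
white [ 36. 223.] [642.7  27.6] 171.1 120.7 66.6
white [326. 134.] [568.6 235.8] 92.0 15.0 4.2
tcp [629.8 205.2 130.5] yaw 91.99 tilt [0.0036 0.0009] t 29.1 q6 -1.35
 az total 0.003 | dx dy dz cm [-0.13 -0.19  5.41]
```

View pics/w16.png

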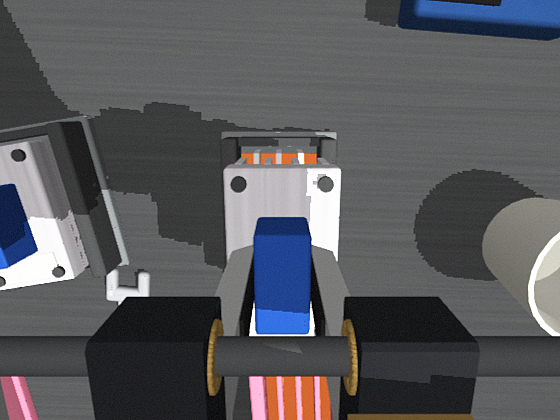

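The fins are at columns 256, 279 and 301, about 3 px left of the case centre at 282. The already seated module shows on the left. Correcting by -2 mm in y and descending.

Call:
step_arm:
  series:
    - {"dx": -0.13, "dy": -0.2, "dz": 1, "ax": 0, "ay": 0, "az": 0.003, "grip": 255}
    - {"dx": 0, "dy": 0, "dz": 1, "ax": 0, "ay": 0, "az": 0, "grip": 255}
    - {"dx": 0, "dy": 0, "dz": 0.8, "ax": 0, "ay": 0, "az": 0, "grip": 255}
    - {"dx": 0, "dy": 0, "dz": 0.6, "ax": 0, "ay": 0, "az": 0, "grip": 255}
    - {"dx": 0, "dy": 0, "dz": 0.6, "ax": 0, "ay": 0, "az": 0, "grip": 255}
    - {"dx": 0, "dy": 0, "dz": 0.6, "ax": 0, "ay": 0, "az": 0, "grip": 255}
    - {"dx": 0, "dy": 0, "dz": 0.5, "ax": 0, "ay": 0, "az": 0, "grip": 255}
    - {"dx": 0, "dy": 0, "dz": 0, "ax": 0, "ay": 0, "az": 0, "grip": 255}
    - {"dx": 0, "dy": 0, "dz": 0, "ax": 0, "ay": 0, "az": 0, "grip": 255}

```text
clock: 29.88
tcp_pos: [0.6303, 0.2031, 0.0763]
ee_rot: [-0.0, -0.016, 1.0, -0.0]
force: [-0.0, 0.3, -2.5]
gripper_width: 0.274
grasp_force: 55.0
```

Call:
step_arm:
  series:
    - {"dx": 0, "dy": 0, "dz": 0.2, "ax": 0, "ay": 0, "az": 0, "grip": 255}
    - {"dx": 0, "dy": 0, "dz": 0.2, "ax": 0, "ay": 0, "az": 0, "grip": 255}
    - {"dx": 0, "dy": 0, "dz": 0.2, "ax": 0, "ay": 0, "az": 0, "grip": 255}
    - {"dx": 0, "dy": 0, "dz": 0, "ax": 0, "ay": 0, "az": 0, "grip": 255}
    - {"dx": 0, "dy": 0, "dz": 0, "ax": 0, "ay": 0, "az": 0, "grip": 255}

```text
clock: 30.3
tcp_pos: [0.6307, 0.2032, 0.0715]
ee_rot: [0.001, -0.016, 1.0, 0.0]
force: [-1.3, -0.7, 5.2]
gripper_width: 0.274
grasp_force: 55.0
```

Home is at TCP z ≈ 68.

Call:
step_arm:
  series:
    - {"dx": 0, "dy": 0, "dz": 0.2, "ax": 0, "ay": 0, "az": 0, "grip": 255}
    - {"dx": 0, "dy": 0, "dz": 0.15, "ax": 0, "ay": 0, "az": 0, "grip": 255}
    - {"dx": 0, "dy": 0, "dz": 0.1, "ax": 0, "ay": 0, "az": 0, "grip": 255}
    - {"dx": 0, "dy": 0, "dz": 0, "ax": 0, "ay": 0, "az": 0, "grip": 255}
    - {"dx": 0, "dy": 0, "dz": 0, "ax": 0, "ay": 0, "az": 0, "grip": 255}
    - {"dx": 0, "dy": 0, "dz": 0, "ax": 0, "ay": 0, "az": 0, "grip": 255}

```text
clock: 30.8
tcp_pos: [0.6309, 0.2032, 0.0683]
ee_rot: [0.001, -0.016, 1.0, 0.0]
force: [-6.4, -3.2, 17.2]
gripper_width: 0.269
grasp_force: 55.0
```

Call:
step_arm:
  series:
    - {"dx": 0, "dy": 0, "dz": 0.1, "ax": 0, "ay": 0, "az": 0, "grip": 255}
    - {"dx": 0, "dy": 0, "dz": 0.03, "ax": 0, "ay": 0, "az": 0, "grip": 255}
    - {"dx": 0, "dy": 0, "dz": 0, "ax": 0, "ay": 0, "az": 0, "grip": 255}
    - {"dx": 0, "dy": 0, "dz": 0, "ax": 0, "ay": 0, "az": 0, "grip": 255}
    - {"dx": 0, "dy": 0, "dz": 0, "ax": 0, "ay": 0, "az": 0, "grip": 255}

```text
clock: 31.22
tcp_pos: [0.6311, 0.2032, 0.0682]
ee_rot: [0.002, -0.016, 1.0, 0.0]
force: [-10.8, -4.3, 26.5]
gripper_width: 0.273
grasp_force: 55.0
```

Call:
step_arm:
  series:
    - {"dx": 0, "dy": 0, "dz": -0.2, "ax": 0, "ay": 0, "az": 0, "grip": 255}
    - {"dx": 0, "dy": 0, "dz": 0, "ax": 0, "ay": 0, "az": 0, "grip": 120}
    - {"dx": 0, "dy": 0, "dz": 0, "ax": 0, "ay": 0, "az": 0, "grip": 120}
    - {"dx": 0, "dy": 0, "dz": 0, "ax": 0, "ay": 0, "az": 0, "grip": 120}
    - {"dx": 0, "dy": 0, "dz": 0, "ax": 0, "ay": 0, "az": 0, "grip": 120}
    - {"dx": 0, "dy": 0, "dz": 0, "ax": 0, "ay": 0, "az": 0, "grip": 120}
    - {"dx": 0, "dy": 0, "dz": -2, "ax": 0, "ay": 0, "az": 0, "grip": 120}
    - {"dx": 0, "dy": 0, "dz": -3.5, "ax": 0, "ay": 0, "az": 0, "grip": 120}
    - {"dx": 0, "dy": 0, "dz": -3.5, "ax": 0, "ay": 0, "az": 0, "grip": 120}
    - {"dx": 0, "dy": 0, "dz": -3, "ax": 0, "ay": 0, "az": 0, "grip": 120}
    - {"dx": 0, "dy": 0, "dz": -2, "ax": 0, "ay": 0, "az": 0, "grip": 120}
    - {"dx": 0, "dy": 0, "dz": 0, "ax": 0, "ay": 0, "az": 0, "grip": 120}

```text
clock: 32.22
tcp_pos: [0.6316, 0.2035, 0.2118]
ee_rot: [0.004, -0.016, 1.0, 0.001]
force: [-0.1, -1.1, 0.8]
gripper_width: 0.526
grasp_force: 0.0
```

Call:
step_arm:
  series:
    - {"dx": 3, "dy": 0, "dz": 0, "ax": 0, "ay": 0, "az": 0, "grip": 255}
    - {"dx": 3, "dy": 0, "dz": 0, "ax": 0, "ay": 0, "az": 0, "grip": 255}
    - {"dx": 0, "dy": 0, "dz": 0, "ax": 0, "ay": 0, "az": 0, "grip": 255}
    - {"dx": 0, "dy": 0, "dz": 0, "ax": 0, "ay": 0, "az": 0, "grip": 255}
    - {"dx": 0, "dy": 0, "dz": 0, "ax": 0, "ay": 0, "az": 0, "grip": 255}
    - {"dx": 0, "dy": 0, "dz": 0, "ax": 0, "ay": 0, "az": 0, "grip": 255}

```text
clock: 32.72
tcp_pos: [0.571, 0.2011, 0.2063]
ee_rot: [0.0, -0.016, 1.0, -0.0]
force: [-0.0, 0.3, -1.5]
gripper_width: 0.139
grasp_force: 0.0
```

```bash
python3 - <<'E'
from h import *
im,p=grab('wrist','w17')
for c,z in (('blue',.094),('white',.062),('red',.062)):
    for b in blobs(mask(im,c),700): print(c,z,b.mean(0).round(),*rect(p,b,z))
im,p=grab('scene'); cv2.imwrite('pics/s2.png',cv2.resize(im[130:300,150:430],None,fx=2.8,fy=2.8,interpolation=cv2.INTER_CUBIC))
im,p=grab('top')
for c,z in (('blue',.094),('green',.09),('red',.062)):
    for b in blobs(mask(im,c),100):
        r=rect(p,b,z)
        if abs(r[0][1])<420 and r[2]<190: print('T',c,*r)
go(418,348,200,91.9)
E
```

```text
blue 0.094 [282. 272.] [627.2 204.8] 1.8 57.0 24.4
blue 0.094 [ 71. 264.] [627.9  26.3] 11.3 55.7 42.5
blue 0.094 [457.  55.] [451.4 326.6] 87.8 99.9 82.0
white 0.062 [520. 295.] [656.6 432.1] 91.8 95.6 88.5
white 0.062 [283. 230.] [599.7 204.1] 92.6 60.0 34.6
white 0.062 [ 90. 255.] [629.8  23.4] 11.5 103.5 70.5
red 0.062 [472.  22.] [422.1 349.8] 91.8 42.6 35.1
T blue [440.9 338. ] 89.0 114.9 103.8
T blue [632.9  17.3] 10.5 48.9 25.8
T green [ 456.1 -377.7] 170.6 46.8 32.2
T green [ 470.  -296.3] 169.6 46.4 30.2
T red [421.3 348.6] 89.0 40.4 40.2
T red [ 461.5 -329.7] 80.1 173.8 122.5
tcp [570.8 201.1 206.2] yaw 91.83 tilt [-0.0004 -0.0001] t 32.9 q6 -1.32
 az total -0.001 | dx dy dz cm [14.78 15.18  0.62]
```

View pics/s2.png

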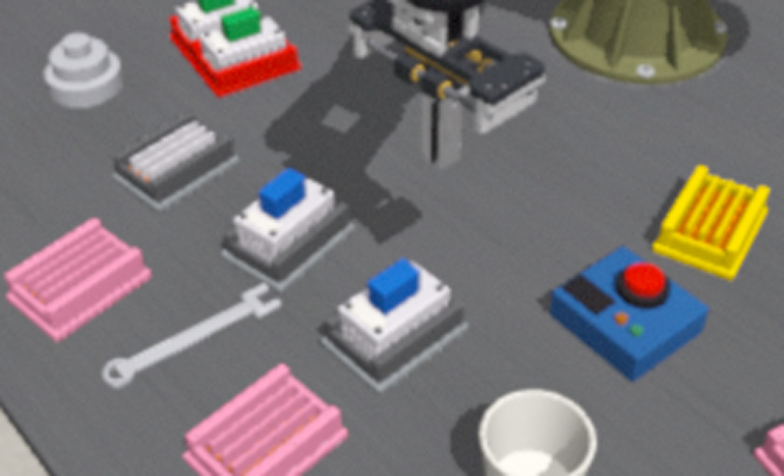

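Both blue modules sit low and level in their docks, and both greens are in the rack. The button stands clear on the blue box at about (642,285) in the crop. Now the button.

Call:
step_arm:
  series:
    - {"dx": 2.41, "dy": 2.53, "dz": 0, "ax": 0, "ay": 0, "az": 0, "grip": 255}
    - {"dx": 2.41, "dy": 2.53, "dz": 0, "ax": 0, "ay": 0, "az": 0, "grip": 255}
    - {"dx": 2.41, "dy": 2.53, "dz": 0, "ax": 0, "ay": 0, "az": 0, "grip": 255}
    - {"dx": 2.41, "dy": 2.53, "dz": 0, "ax": 0, "ay": 0, "az": 0, "grip": 255}
    - {"dx": 2.41, "dy": 2.53, "dz": 0, "ax": 0, "ay": 0, "az": 0, "grip": 255}
    - {"dx": 2.41, "dy": 2.53, "dz": 0, "ax": 0, "ay": 0, "az": 0, "grip": 255}
    - {"dx": 0, "dy": 0, "dz": 3.5, "ax": 0, "ay": 0, "az": 0, "grip": 255}
    - {"dx": 0, "dy": 0, "dz": 3.5, "ax": 0, "ay": 0, "az": 0, "grip": 255}
    - {"dx": 0, "dy": 0, "dz": 2.5, "ax": 0, "ay": 0, "az": 0, "grip": 255}
    - {"dx": 0, "dy": 0, "dz": 0, "ax": 0, "ay": 0, "az": 0, "grip": 255}
    - {"dx": 0, "dy": 0, "dz": 0, "ax": 0, "ay": 0, "az": 0, "grip": 255}
    - {"dx": 0, "dy": 0, "dz": 0, "ax": 0, "ay": 0, "az": 0, "grip": 255}
  squeeze: 20

```text
clock: 33.87
tcp_pos: [0.4218, 0.3487, 0.1134]
ee_rot: [0.001, -0.016, 1.0, 0.001]
force: [-0.2, 0.5, 0.2]
gripper_width: 0.004
grasp_force: 0.0
```

```bash
python3 - <<'E'
from h import *
im,p=grab('wrist','w18')
for b in blobs(mask(im,'red'),300): print(b.mean(0).round(),*rect(p,b,.062))
im,p=grab('top')
for b in blobs(mask(im,'blue'),100):
        r=rect(p,b,.094)
        if abs(r[0][1])<420 and r[2]<190: print('T',*r)
go(421.4,348.3,62,None); print(manip.get_obs()['gripper_width'])
E
```

```text
[283. 226.] [417.2 350.9] 109.5 39.6 39.2
T [471.6 336.8] 89.0 112.9 42.2
T [632.7 202.5] 179.3 45.9 22.8
T [632.9  17.3] 10.5 48.9 25.8
tcp [421.8 348.7 113.6] yaw 91.83 tilt [0.0024 0.0017] t 34.0 q6 -0.98
 az total 0.0 | dx dy dz cm [ 0.04 -0.04  5.16]
0.003641349557714752
```

View pics/w18.png

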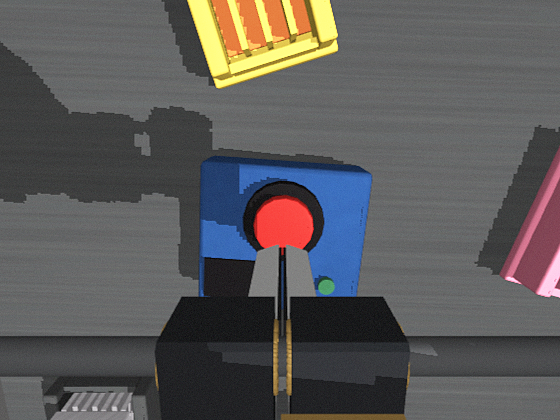

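The shut fingertips stand over the red button, whose centre is at (284,222). I'll shift 2 mm and press.

Call:
step_arm:
  series:
    - {"dx": 0.2, "dy": 0, "dz": 1.5, "ax": 0, "ay": 0, "az": 0, "grip": 255}
    - {"dx": 0, "dy": 0, "dz": 1.5, "ax": 0, "ay": 0, "az": 0, "grip": 255}
    - {"dx": 0, "dy": 0, "dz": 1.2, "ax": 0, "ay": 0, "az": 0, "grip": 255}
    - {"dx": 0, "dy": 0, "dz": 0.5, "ax": 0, "ay": 0, "az": 0, "grip": 255}
    - {"dx": 0, "dy": 0, "dz": 0.3, "ax": 0, "ay": 0, "az": 0, "grip": 255}
    - {"dx": 0, "dy": 0, "dz": 0.3, "ax": 0, "ay": 0, "az": 0, "grip": 255}
    - {"dx": 0, "dy": 0, "dz": 0.2, "ax": 0, "ay": 0, "az": 0, "grip": 255}
    - {"dx": 0, "dy": 0, "dz": 0, "ax": 0, "ay": 0, "az": 0, "grip": 255}
    - {"dx": 0, "dy": 0, "dz": 0, "ax": 0, "ay": 0, "az": 0, "grip": 255}

```text
clock: 34.72
tcp_pos: [0.4192, 0.3483, 0.0573]
ee_rot: [0.0, -0.016, 1.0, 0.0]
force: [-2.2, -2.4, 5.2]
gripper_width: 0.007
grasp_force: 2.5
```

Call:
step_arm:
  series:
    - {"dx": 0, "dy": 0, "dz": 0.15, "ax": 0, "ay": 0, "az": 0, "grip": 255}
    - {"dx": 0, "dy": 0, "dz": 0.15, "ax": 0, "ay": 0, "az": 0, "grip": 255}
    - {"dx": 0, "dy": 0, "dz": 0, "ax": 0, "ay": 0, "az": 0, "grip": 255}
    - {"dx": 0, "dy": 0, "dz": 0, "ax": 0, "ay": 0, "az": 0, "grip": 255}
    - {"dx": 0, "dy": 0, "dz": 0, "ax": 0, "ay": 0, "az": 0, "grip": 255}

```text
clock: 35.13
tcp_pos: [0.4193, 0.3484, 0.0559]
ee_rot: [0.001, -0.016, 1.0, 0.0]
force: [-7.5, -6.3, 23.5]
gripper_width: 0.006
grasp_force: 11.8
```

Bottomed out at 55.9 mm with 23.5 N. Now I'll let go.

Call:
step_arm:
  series:
    - {"dx": 0, "dy": 0, "dz": -0.5, "ax": 0, "ay": 0, "az": 0, "grip": 255}
    - {"dx": 0, "dy": 0, "dz": -1.5, "ax": 0, "ay": 0, "az": 0, "grip": 255}
    - {"dx": 0, "dy": 0, "dz": -3.5, "ax": 0, "ay": 0, "az": 0, "grip": 255}
    - {"dx": 0, "dy": 0, "dz": -3.5, "ax": 0, "ay": 0, "az": 0, "grip": 255}
    - {"dx": 0, "dy": 0, "dz": -3.5, "ax": 0, "ay": 0, "az": 0, "grip": 255}
    - {"dx": 0, "dy": 0, "dz": 0, "ax": 0, "ay": 0, "az": 0, "grip": 255}
    - {"dx": 0, "dy": 0, "dz": 0, "ax": 0, "ay": 0, "az": 0, "grip": 255}
    - {"dx": 0, "dy": 0, "dz": 0, "ax": 0, "ay": 0, "az": 0, "grip": 255}

```text
clock: 35.8
tcp_pos: [0.4187, 0.3481, 0.1782]
ee_rot: [-0.0, -0.016, 1.0, -0.0]
force: [0.1, 1.1, -0.5]
gripper_width: 0.003
grasp_force: 0.0
```

```bash
python3 - <<'E'
from h import *
im,p=grab('top')
for c in ('blue','green'):
    for b in blobs(mask(im,c),100):
        r=rect(p,b,.094)
        if abs(r[0][1])<420 and r[2]<190: print('T',c,*r)
print(manip.get_obs()['tcp_pos'], manip.get_obs()['force'])
print(manip.close_job())
E
```

```text
T blue [440.8 337.1] 89.0 113.2 103.8
T blue [632.7 202.5] 179.3 45.9 22.8
T blue [633.   17.4] 12.8 49.3 25.0
T green [ 456.4 -375.9] 169.6 46.7 32.1
T green [ 470. -295.] 169.6 46.2 30.1
[0.41855541 0.34791645 0.17756688] [0.14959361 0.405144   0.41332391]
the job is handed in; nothing more can be done
None
```

The job is handed in at about 36 s of the 200 s limit: both green modules are down in the red rack, the two blue modules present were each pressed to a hard stop in a dock of their own, and the start button was then pressed fully and released; the hand-in gave no verdict.

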